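Move the washstand row to the caddy, mirrored about the basin

TASK

Move the four personal things from the pads on the low wooden stand into the white four-bay caddy on the other side, one to a bay, each set down upright on the floor of its bay. Reverse their left-to-right order, so that the thing that stood nearest the basin (the inner end of the row) is again nearest the basin and the outermost is again outermost. Do not knock over or push aside the little amber bottle between the two.

Things in the scene. Friction and masses are not known exactly. Their poses are not given: they have to be found in the camera images.
- pot_mid (a point): Grey denture pot with a lighter grey lid (stuck shut) that has an orange bar across it: upright cylinder, 54 mm diameter, 62 mm tall, 120 g. Loose; stands upright on its pad at the start. This point is its centre, half-way up; z is its upward axis. 
- cup_mid (a point): Stainless steel cup, open at the top, empty: 54 mm diameter at the rim, 50 mm at the foot, 68 mm tall, wall 3 mm, 120 g. Loose; stands upright on its pad at the start. This point is its centre, half-way up; z is its upward axis. 
- dispenser_mid (a point): Round white plastic pill dispenser with a blue dial lid that has a small white window (the dial does not turn here): upright cylinder, 54 mm diameter (the dial, its top 12 mm, 52 mm), 52 mm tall, 100 g. Loose; stands upright on its pad at the start. This point is its centre, half-way up; z is its upward axis. 
- case_mid (a point): Dark brown folding reading-glasses case standing on end, with a small brass clasp on its top face: 52 mm along its x, 36 mm along its y, 72 mm tall, 100 g. Its x points roughly across the row at the start. Loose; stands upright on its pad at the start. This point is its centre, half-way up; z is its upward axis. 
- pad_pot: Thin blue pad, 84 (x) by 69 (y) by 3 mm, fixed on the low wooden stand (100 x 310 mm, 30 mm high) opposite the caddy; the denture pot starts on it. Origin: centre of its underside; z up; y runs along the row of four pads (75 mm apart), within 0.2 rad of the robot's left. It stays put and so shows where that thing stood; its colour means nothing else.
- pad_cup: Thin green pad, 84 (x) by 69 (y) by 3 mm, fixed on the low wooden stand (100 x 310 mm, 30 mm high) opposite the caddy; the steel cup starts on it. Origin: centre of its underside; z up; y runs along the row of four pads (75 mm apart), within 0.2 rad of the robot's left. It stays put and so shows where that thing stood; its colour means nothing else.
- pad_dispenser: Thin yellow pad, 84 (x) by 69 (y) by 3 mm, fixed on the low wooden stand (100 x 310 mm, 30 mm high) opposite the caddy; the pill dispenser starts on it. Origin: centre of its underside; z up; y runs along the row of four pads (75 mm apart), within 0.2 rad of the robot's left. It stays put and so shows where that thing stood; its colour means nothing else.
- pad_case: Thin red pad, 84 (x) by 69 (y) by 3 mm, fixed on the low wooden stand (100 x 310 mm, 30 mm high) opposite the caddy; the glasses case starts on it. Origin: centre of its underside; z up; y runs along the row of four pads (75 mm apart), within 0.2 rad of the robot's left. It stays put and so shows where that thing stood; its colour means nothing else.
- caddy: White fixed caddy, 96 mm (x) by 308 mm (y), on the table left or right (varies). Origin: centre of its underside; z up; y within 0.2 rad of the robot's left. Four bays with grey floors in a row, centres at x = 0, y = +112.5, +37.5, -37.5, -112.5 mm; each 88 (x) by 71 mm (y) inside, floor 6 mm above the underside; walls and dividers 4 mm thick, their tops 18 mm above the underside.
- amber_mid (a point): Small amber bottle with a white cap, loose, standing on the table between stand and caddy: 38 mm diameter, 62 mm tall, 90 g. This point is its centre, half-way up. Leave it standing where it is. (The basin is the white bowl straight ahead of the robot, beyond stand and caddy, on the middle line between them: the inner end of each row is nearest to it.)

How it is judged:
At the end, for the whole second after the job is handed in: Each thing stands upright (0.1 rad) and still on the floor of its own caddy bay (height within 5 mm, centre between the bay's dividers, at most 20 mm outward of an outer bay's centre, within 25 mm of the row's middle line), left-to-right order the reverse of that of the pads they came from (x of pot_mid in the frame of caddy between -0.025 and 0.025 m and z of pot_mid in the frame of caddy between 0.032 and 0.042 m and y of pot_mid in the frame of caddy between -0.1325 and 0.1325 m and angle between each of pot_mid, cup_mid, dispenser_mid, case_mid's own z axis and vertical below 0.1 rad and linear speed of each of pot, cup, dispenser, case below 0.02 m/s and x of cup_mid in the frame of caddy between -0.025 and 0.025 m and z of cup_mid in the frame of caddy between 0.035 and 0.045 m and y of cup_mid in the frame of caddy between -0.1325 and 0.1325 m and x of dispenser_mid in the frame of caddy between -0.025 and 0.025 m and z of dispenser_mid in the frame of caddy between 0.027 and 0.037 m and y of dispenser_mid in the frame of caddy between -0.1325 and 0.1325 m and x of case_mid in the frame of caddy between -0.025 and 0.025 m and z of case_mid in the frame of caddy between 0.037 and 0.047 m and y of case_mid in the frame of caddy between -0.1325 and 0.1325 m and ((y of pad_pot in the frame of pad_cup above 0 m and y of cup_mid in the frame of caddy above 0.075 m and y of pot_mid in the frame of caddy below 0.075 m) or (y of pad_pot in the frame of pad_cup above 0 m and y of cup_mid in the frame of caddy above 0 m and y of pot_mid in the frame of caddy below 0 m) or (y of pad_pot in the frame of pad_cup above 0 m and y of cup_mid in the frame of caddy above -0.075 m and y of pot_mid in the frame of caddy below -0.075 m) or (y of pad_pot in the frame of pad_cup below 0 m and y of pot_mid in the frame of caddy above 0.075 m and y of cup_mid in the frame of caddy below 0.075 m) or (y of pad_pot in the frame of pad_cup below 0 m and y of pot_mid in the frame of caddy above 0 m and y of cup_mid in the frame of caddy below 0 m) or (y of pad_pot in the frame of pad_cup below 0 m and y of pot_mid in the frame of caddy above -0.075 m and y of cup_mid in the frame of caddy below -0.075 m)) and ((y of pad_pot in the frame of pad_dispenser above 0 m and y of dispenser_mid in the frame of caddy above 0.075 m and y of pot_mid in the frame of caddy below 0.075 m) or (y of pad_pot in the frame of pad_dispenser above 0 m and y of dispenser_mid in the frame of caddy above 0 m and y of pot_mid in the frame of caddy below 0 m) or (y of pad_pot in the frame of pad_dispenser above 0 m and y of dispenser_mid in the frame of caddy above -0.075 m and y of pot_mid in the frame of caddy below -0.075 m) or (y of pad_pot in the frame of pad_dispenser below 0 m and y of pot_mid in the frame of caddy above 0.075 m and y of dispenser_mid in the frame of caddy below 0.075 m) or (y of pad_pot in the frame of pad_dispenser below 0 m and y of pot_mid in the frame of caddy above 0 m and y of dispenser_mid in the frame of caddy below 0 m) or (y of pad_pot in the frame of pad_dispenser below 0 m and y of pot_mid in the frame of caddy above -0.075 m and y of dispenser_mid in the frame of caddy below -0.075 m)) and ((y of pad_pot in the frame of pad_case above 0 m and y of case_mid in the frame of caddy above 0.075 m and y of pot_mid in the frame of caddy below 0.075 m) or (y of pad_pot in the frame of pad_case above 0 m and y of case_mid in the frame of caddy above 0 m and y of pot_mid in the frame of caddy below 0 m) or (y of pad_pot in the frame of pad_case above 0 m and y of case_mid in the frame of caddy above -0.075 m and y of pot_mid in the frame of caddy below -0.075 m) or (y of pad_pot in the frame of pad_case below 0 m and y of pot_mid in the frame of caddy above 0.075 m and y of case_mid in the frame of caddy below 0.075 m) or (y of pad_pot in the frame of pad_case below 0 m and y of pot_mid in the frame of caddy above 0 m and y of case_mid in the frame of caddy below 0 m) or (y of pad_pot in the frame of pad_case below 0 m and y of pot_mid in the frame of caddy above -0.075 m and y of case_mid in the frame of caddy below -0.075 m)) and ((y of pad_cup in the frame of pad_dispenser above 0 m and y of dispenser_mid in the frame of caddy above 0.075 m and y of cup_mid in the frame of caddy below 0.075 m) or (y of pad_cup in the frame of pad_dispenser above 0 m and y of dispenser_mid in the frame of caddy above 0 m and y of cup_mid in the frame of caddy below 0 m) or (y of pad_cup in the frame of pad_dispenser above 0 m and y of dispenser_mid in the frame of caddy above -0.075 m and y of cup_mid in the frame of caddy below -0.075 m) or (y of pad_cup in the frame of pad_dispenser below 0 m and y of cup_mid in the frame of caddy above 0.075 m and y of dispenser_mid in the frame of caddy below 0.075 m) or (y of pad_cup in the frame of pad_dispenser below 0 m and y of cup_mid in the frame of caddy above 0 m and y of dispenser_mid in the frame of caddy below 0 m) or (y of pad_cup in the frame of pad_dispenser below 0 m and y of cup_mid in the frame of caddy above -0.075 m and y of dispenser_mid in the frame of caddy below -0.075 m)) and ((y of pad_cup in the frame of pad_case above 0 m and y of case_mid in the frame of caddy above 0.075 m and y of cup_mid in the frame of caddy below 0.075 m) or (y of pad_cup in the frame of pad_case above 0 m and y of case_mid in the frame of caddy above 0 m and y of cup_mid in the frame of caddy below 0 m) or (y of pad_cup in the frame of pad_case above 0 m and y of case_mid in the frame of caddy above -0.075 m and y of cup_mid in the frame of caddy below -0.075 m) or (y of pad_cup in the frame of pad_case below 0 m and y of cup_mid in the frame of caddy above 0.075 m and y of case_mid in the frame of caddy below 0.075 m) or (y of pad_cup in the frame of pad_case below 0 m and y of cup_mid in the frame of caddy above 0 m and y of case_mid in the frame of caddy below 0 m) or (y of pad_cup in the frame of pad_case below 0 m and y of cup_mid in the frame of caddy above -0.075 m and y of case_mid in the frame of caddy below -0.075 m)) and ((y of pad_dispenser in the frame of pad_case above 0 m and y of case_mid in the frame of caddy above 0.075 m and y of dispenser_mid in the frame of caddy below 0.075 m) or (y of pad_dispenser in the frame of pad_case above 0 m and y of case_mid in the frame of caddy above 0 m and y of dispenser_mid in the frame of caddy below 0 m) or (y of pad_dispenser in the frame of pad_case above 0 m and y of case_mid in the frame of caddy above -0.075 m and y of dispenser_mid in the frame of caddy below -0.075 m) or (y of pad_dispenser in the frame of pad_case below 0 m and y of dispenser_mid in the frame of caddy above 0.075 m and y of case_mid in the frame of caddy below 0.075 m) or (y of pad_dispenser in the frame of pad_case below 0 m and y of dispenser_mid in the frame of caddy above 0 m and y of case_mid in the frame of caddy below 0 m) or (y of pad_dispenser in the frame of pad_case below 0 m and y of dispenser_mid in the frame of caddy above -0.075 m and y of case_mid in the frame of caddy below -0.075 m))); the robot touches nothing.
It fails at once if the amber bottle is knocked over or pushed more than 20 mm (distance of amber_mid from where it was at the start of the episode above 0.02 m or angle between amber_mid's own z axis and vertical above 0.4 rad).
It also fails if it takes over 104 s, if anything falls off the work surface, if the arm or the gripper's body presses on something with over 40 N, if the wrist force passes 120 N, or if a joint passes its speed limit or range.

ROBOT

A 6-joint arm with a two-finger parallel gripper is mounted at the origin on the work surface. World frame = base frame: x ahead of the robot, y to its left, z up, the work surface at z = 0. Lengths are in m, angles in rad, forces in N, time in s.
With the tool pointing down it reaches from about 0.375 to 0.9 m from the base axis. Payload 3.1 kg.
Tool frame: the origin (TCP) lies on the centre line of the jaws, within the pads' length; the fingertips stand 8 mm ahead of it and the grasp point (between the pads) lies 11 mm behind it (robot.tip_extent is the distance from the TCP to the fingertips, in m); y points along the fingers, z is the direction in which the jaws open and shut, and the axes are right-handed (so a half turn about y gives the same grasp; the last joint's range is limited). The gripper opens to 87 mm and grips with 3 to 60 N. Pads are 19 mm wide; open, the fingers measure 117 mm over their backs; the gripper's body (75 mm by 190 mm) begins 51 mm behind the grasp point.
Start: joints at [0.942, 0.527, 1.433, -0, 1.181, -0.178], TCP at [0.272, 0.563, 0.2] pointing down, gripper open.
Joint ranges: [-3.08, 3.08], [-0.75, 2.2], [0.22, 2.44], [-1.43, 4.57], [0, 2.65], [-2.85, 2.85]. Speed limits (rad/s): [2.79, 2.79, 3.14, 3.14, 3.14, 3.14].

INTERFACE

Orientations are given as a unit quaternion [x, y, z, w].
In Python, from rig import robot gives the robot as it stands.
- The arm moves only by the shell command python3 -m crank 'ROWS' [FORCE]. ROWS is JSON, a list that holds one entry, the list of rows, each a list of 7 numbers: the turn, a rotation vector about the tool's x, y, z in degrees, then the shift along the tool's x, y, z in m, then the opening in per cent of the stroke, from 0 (shut) to 100 (fully open). In form: [[[ax, ay, az, dx, dy, dz, gripper], ...]]. A call has exactly 5 rows; each row shifts and turns the commanded pose from where the row before left it, along the tool's axes as they then stand; what a row does not reach is not made up. A row lasts 1/8 s, in which the tool goes at most 62.5 mm and 10.7 degrees, less where a joint would pass 70% of its speed; a pose out of reach is approached as far as the arm can. A call with a gripper value outside its range is refused whole. The fingers move at their own pace and stop on an object; FORCE is the grip in N (left out, the last holds). Time passes only in rows, so rows that do not move let the fingers close, or fill a call up. It gives the time, the measured TCP pose, the force and the opening at its end, in the units of the state.
- robot.get_obs(): the state, without advancing time (a new reading comes with each control period).
- robot.camera(name): name is "scene" or "top"; returns a dict with "img" (480x640x3 uint8, red, green, blue), "K" (3x3 intrinsics, pixels), "dist_coeffs" ([k1, k2, p1, p2, k3] as OpenCV has them; the pictures are not rectified), "R" (3x3) and "t" (3): a world point X has camera coordinates R X + t. Camera axes: x right, y down, z forward; pixel columns grow to the right and rows downward; lengths in m; the calibration is good to about 2 mm. A picture is of the moment at which its call begins. There is no depth.
- robot.hand_in(): hands the job in, once; it reports no verdict.
Trained networks look in a picture, given as the dict that the camera call returned (one of the last four; its "shot" number tells which), for a name from the list of things; names that differ only in an ending like _2 or _b are one class to them, and where a whole thing is asked for, a point or a joint stands for the part that bears it (a point fixed in the world has none). Each returns a list of dicts, best first, with "conf" (0 to 1); they miss things now and then, are a little off and sometimes report something else, mostly with a low value. They report only what shows in the picture. A call takes as long as a camera call.
- robot.spot_in(picture, thing): "at" ([row, column] in pixels, amid what is visible of it).
The state is a dict: "time": time; "q": joint angles; "joint_velocities": joint speeds; "joint_torque": joint torques, N m; "position": TCP position; "tool_rot": TCP orientation; "ft_force": force on the tool from outside, world axes, zero at the start; "moment": the same for the moment, N m; "grip_width": finger opening in m.
Only numpy, scipy, OpenCV 4.12 (cv2) and the standard library are available. Lean on these libraries where they do the work, as an engineer would, in place of code of your own. Each camera call takes 0.05 s, during which the arm holds its last target.

## Working session

There is one attempt and no reset: what is moved stays moved. The work goes in short steps, Python scripts to look and compute and a shell command to move; the robot and the scene stay as the last step left them, time stands still between calls to the robot, and variables do not carry over. Pictures are saved under pics/ and viewed, and the job is handed in when it is done.

```bash
ls; mkdir -p pics
python3 - <<'E'
from rig import robot
import cv2
o=robot.get_obs()
for k in("time","q","position","tool_rot","ft_force","grip_width"):print(k,o[k])
print(robot.tip_extent)
for n in("scene","top"):
    c=robot.camera(n);cv2.imwrite(f"pics/{n}0.png",c["img"][:,:,::-1])
    print(n,c["K"],c["dist_coeffs"],c["R"],c["t"])
    for th in["pot_mid","cup_mid","dispenser_mid","case_mid","pad_pot","pad_cup","pad_dispenser","pad_case","caddy","amber_mid"]:
        print(th,[(d["at"],round(d["conf"],2)) for d in robot.spot_in(c,th)][:2])
E
```

```text
pics
time 0.0
q [ 9.41509034e-01  5.28473712e-01  1.43388133e+00  1.39462559e-05
  1.18136641e+00 -1.78477696e-01]
position [0.27181111 0.56195505 0.1987737 ]
tool_rot [ 0.68990909 -0.15834074  0.15774079 -0.6885285 ]
ft_force [-1.02669635 -0.29493801  0.73430634]
grip_width 0.08692357801476132
0.008
scene [[569.26636427   0.         319.36064233]
 [  0.         569.26636427 240.7447535 ]
 [  0.           0.           1.        ]] [-0.17856293  0.          0.          0.          0.        ] [[-0.72239674  0.6914727  -0.00290747]
 [ 0.58174582  0.60547902 -0.5431086 ]
 [-0.37378436 -0.39403129 -0.83965743]] [ 0.39274569 -0.26153534  1.2506073 ]
pot_mid [([177.0, 219.8], 0.63)]
cup_mid [([209.0, 278.7], 0.57), ([193.1, 246.5], 0.34)]
dispenser_mid [([156.7, 194.1], 0.78)]
case_mid [([194.1, 246.1], 0.74)]
pad_pot [([194.3, 212.1], 0.62)]
pad_cup []
pad_dispenser [([175.7, 187.1], 0.82)]
pad_case [([214.8, 241.7], 0.56)]
caddy [([366.1, 414.4], 0.95), ([233.0, 272.5], 0.47)]
amber_mid [([251.2, 343.1], 0.58)]
top [[493.33521712   0.         318.78105016]
 [  0.         493.33521712 249.14119283]
 [  0.           0.           1.        ]] [0.04466516 0.         0.         0.         0.        ] [[-0.01635145 -0.99973583 -0.01615221]
 [-0.98696853  0.01872476 -0.15982022]
 [ 0.16008045  0.01332843 -0.98701398]] [0.02691697 0.55438338 0.98885589]
pot_mid [([241.9, 459.6], 0.65), ([241.0, 492.7], 0.2)]
cup_mid [([252.4, 382.3], 0.55)]
dispenser_mid [([240.0, 489.5], 0.61)]
case_mid [([247.2, 421.7], 0.92), ([252.3, 220.2], 0.26)]
pad_pot [([254.6, 443.6], 0.87)]
pad_cup [([257.1, 370.7], 0.61)]
pad_dispenser [([243.5, 475.4], 0.6), ([239.1, 492.7], 0.36)]
pad_case [([255.9, 409.4], 0.96)]
caddy [([253.3, 218.2], 0.91)]
amber_mid [([282.8, 323.3], 0.82)]
```

View pics/top0.png

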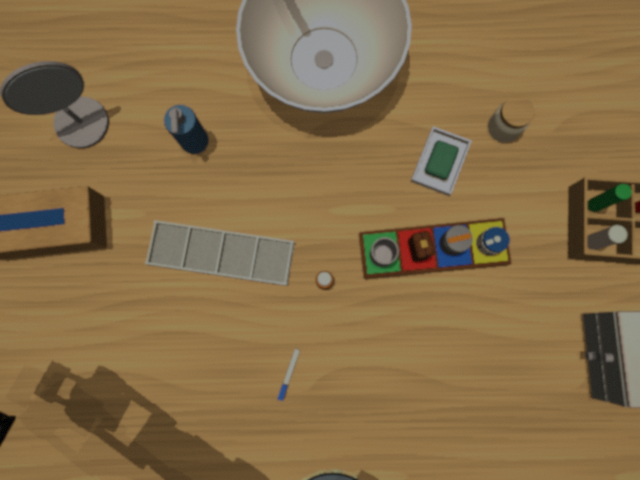

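View pics/scene0.png

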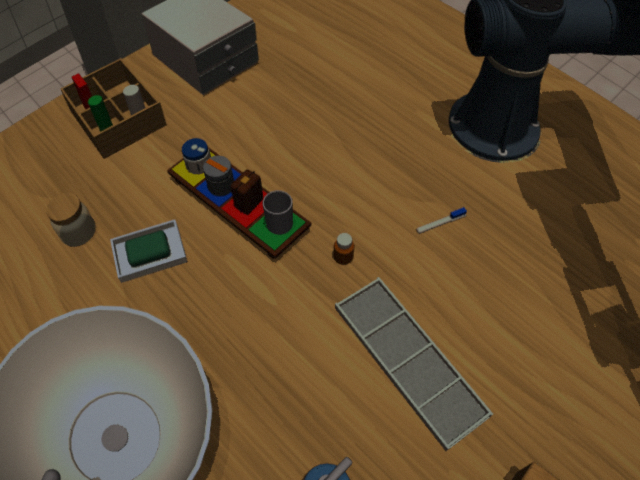

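```bash
cat > h.py <<'E'
import numpy as np, cv2
def w2p(c,X):
    X=np.asarray(X,float).reshape(-1,3)
    p,_=cv2.projectPoints(X,cv2.Rodrigues(np.array(c["R"]))[0],np.array(c["t"],float),np.array(c["K"]),np.array(c["dist_coeffs"]))
    return p[:,0]
def p2w(c,uv,z):
    uv=np.asarray(uv,float).reshape(-1,1,2)
    n=cv2.undistortPoints(uv,np.array(c["K"]),np.array(c["dist_coeffs"]))[:,0]
    d=np.c_[n,np.ones(len(n))]@np.array(c["R"]); o=-np.array(c["R"]).T@np.array(c["t"])
    s=(z-o[2])/d[:,2]; return o+s[:,None]*d
def plane(c,z,x0,x1,y0,y1,mm=0.5):
    # image: up = +x, left=+y
    xs=np.arange(x1,x0,-mm/1000); ys=np.arange(y1,y0,-mm/1000)
    Y,X=np.meshgrid(ys,xs); p=w2p(c,np.c_[X.ravel(),Y.ravel(),np.full(X.size,z)]).astype(np.float32)
    return cv2.remap(c["img"][:,:,::-1].copy(),p[:,0].reshape(X.shape),p[:,1].reshape(X.shape),cv2.INTER_LINEAR)
E
python3 - <<'E'
from rig import robot
from h import *
c=robot.camera("top"); s=robot.camera("scene")
import pickle; pickle.dump((c,s),open("shots0.pkl","wb"))
for nm,cc in(("t",c),("s",s)):
    im=plane(cc,0.033,0.45,0.65,-0.42,-0.06,.45)
    cv2.imwrite(f"pics/stand_{nm}.png",im)
    cv2.imwrite(f"pics/caddy_{nm}.png",plane(cc,0.018,0.45,0.65,0.03,0.39,.45))
a=cv2.imread("pics/stand_t.png");b=cv2.imread("pics/stand_s.png");cv2.imwrite("pics/stand_2.png",cv2.resize(np.vstack([a,b]),None,fx=.66,fy=.66))
hsv=cv2.cvtColor(c["img"],cv2.COLOR_RGB2HSV);print(im.shape)
m=((hsv[:,:,1]<60)&(hsv[:,:,2]>60)).astype(np.uint8)
n,l,st,ce=cv2.connectedComponentsWithStats(m)
k=l[255,205] or l[247,190]
for i in range(1,n):
    if st[i,4]>1000: print(i,st[i],ce[i])
for at,z in(((282.8,323.3),.062),):print("amber",p2w(c,[at[::-1]],z))
at=(251.2,343.1);print("amber s",p2w(s,[at[::-1]],.031))
E
```

```text
(445, 800, 3)
1 [  236     0   176   113 16403] [323.30281046  48.75205755]
7 [  54   96   54   52 1981] [ 81.12670369 122.6254417 ]
12 [ 412  127   60   68 1720] [441.0127907  160.42616279]
19 [ 146  221  148   64 6314] [220.10120367 252.53991131]
43 [ 612  312   28   95 2061] [628.34497817 354.66229985]
amber [[0.48237234 0.00882655 0.062     ]]
amber s [[0.4969369  0.01365581 0.031     ]]
```

Run:
```python
from h import *
a=cv2.imread("pics/caddy_t.png");b=cv2.imread("pics/caddy_s.png");cv2.imwrite("pics/caddy_2.png",cv2.resize(np.vstack([a,b]),None,fx=.66,fy=.66))
```

```text
(no output)
```

View pics/stand_2.png

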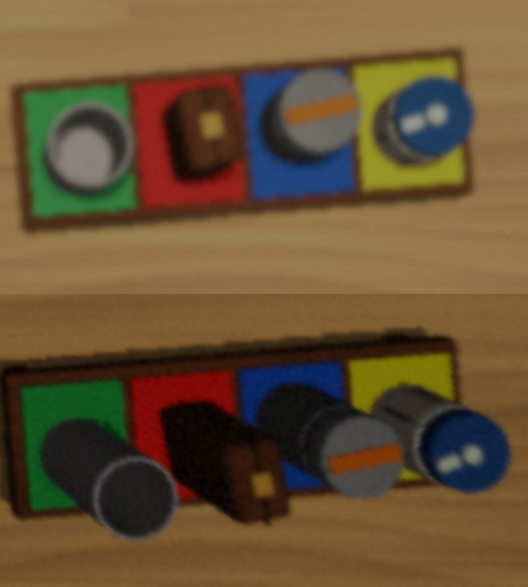

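View pics/caddy_2.png

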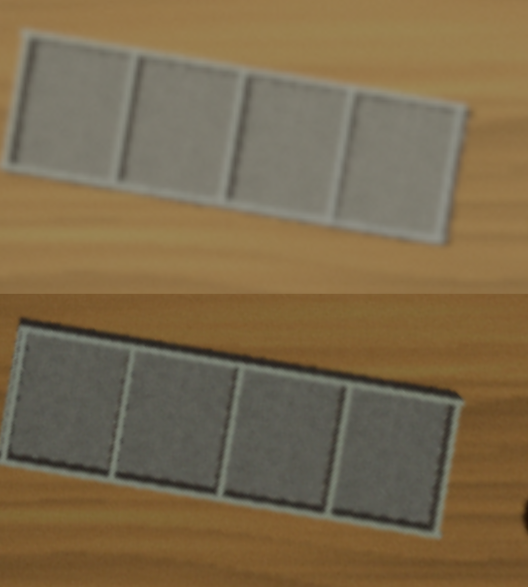

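Run:
```python
from h import *
import pickle
c,s=pickle.load(open("shots0.pkl","rb"))
for nm,cc in(("t",c),("s",s)):
    hsv=cv2.cvtColor(cc["img"],cv2.COLOR_RGB2HSV)
    m=((hsv[:,:,1]<60)&(hsv[:,:,2]>40)).astype(np.uint8)
    n,l,st,ce=cv2.connectedComponentsWithStats(m)
    ctr=w2p(cc,[[.55,.21,.018]])[0]
    k=min((i for i in range(1,n) if st[i,4]>1500),key=lambda i:np.hypot(*(ce[i]-ctr)))
    cn=cv2.findContours((l==k).astype(np.uint8),0,1)[0]; cn=max(cn,key=len)[:,0]
    W=p2w(cc,cn,.018)[:,:2].astype(np.float32)*1000
    print(nm,"caddy",cv2.minAreaRect(W))
rows=[]
for th,z in(("cup",.101),("case",.105),("pot",.095),("disp",.085)):
    y={"cup":-.12,"case":-.2,"pot":-.26,"disp":-.33}[th]
    r=[]
    for cc in(c,s):
        im=plane(cc,z,.51,.61,y-.05,y+.05,.5)
        im=cv2.resize(im,(200,200)); 
        r.append(im)
    rows.append(np.vstack(r))
im=np.hstack(rows)
im=cv2.convertScaleAbs(im,alpha=1.6)
for k in range(0,800,40): cv2.line(im,(k,0),(k,400),(0,255,255) if k%200==0 else (90,90,90),1)
for k in range(0,400,40): cv2.line(im,(0,k),(800,k),(0,255,255) if k%200==0 else (90,90,90),1)
cv2.imwrite("pics/tops.png",im)
# stand outline in top: brown+pads at z=.03
for name,lo,hi in(("green",45,75),("red",-6,6),("blue",108,125),("yellow",24,32)):
    im=plane(c,.033,.46,.64,-.42,-.06,.5); hsv=cv2.cvtColor(im,cv2.COLOR_BGR2HSV)
    h=hsv[:,:,0].astype(int); h=np.where(h>170,h-180,h)
    m=((h>=lo)&(h<=hi)&(hsv[:,:,1]>190)&(hsv[:,:,2]>60)).astype(np.uint8)
    m=cv2.morphologyEx(m,cv2.MORPH_OPEN,np.ones((5,5)))
    pts=np.argwhere(m)
    W=np.c_[640-.5*pts[:,0],-60-.5*pts[:,1]].astype(np.float32)
    print(name,cv2.minAreaRect(W))
```

```text
t caddy ((556.3640747070312, 230.48492431640625), (307.3943786621094, 96.73753356933594), 80.34125518798828)
s caddy ((557.6630859375, 233.53565979003906), (307.1830749511719, 99.3019027709961), 80.54401397705078)
green ((0.0, 0.0), (0.0, 0.0), 0.0)
red ((553.3153686523438, -188.9658203125), (87.03397369384766, 71.48373413085938), 4.441241264343262)
blue ((558.6503295898438, -265.43780517578125), (77.94379425048828, 53.14589309692383), 9.10733413696289)
yellow ((565.4087524414062, -338.556884765625), (85.87297821044922, 70.13433837890625), 4.653351306915283)
```

View pics/tops.png

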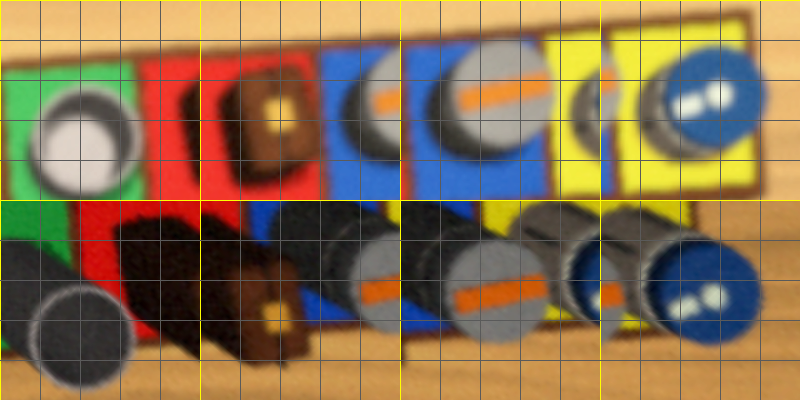

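```bash
cat > st.py <<'E'
from rig import robot
import numpy as np
from scipy.spatial.transform import Rotation as R
def st():
    o=robot.get_obs();r=R.from_quat(o["tool_rot"]).as_matrix()
    print("t",round(o["time"],2),"pos",np.round(o["position"],4),"w",round(o["grip_width"],4),"q6",np.round(o["q"][5],2),"F",np.round(o["ft_force"],1));return o,r
if __name__=="__main__":
    o,r=st();print(np.round(r,3))
    for s in(1,-1):
        T=np.array([[0,0,s],[s*-1.,0,0],[0,-1,0]]) # cols x,y,z: z=s*X, y=-Z
        T[:,0]=np.cross(T[:,1],T[:,2])
        print(s,T[:,0],np.round((R.from_matrix(r.T@T)).as_rotvec(degrees=True),2))
E
python3 st.py
```

```text
t 1.2 pos [0.2722 0.5626 0.1998] w 0.0873 q6 -0.18 F [ 0.1 -0.5 -0.2]
[[ 0.9   -0.     0.436]
 [-0.436  0.     0.9  ]
 [-0.    -1.    -0.   ]]
1 [ 0. -1.  0.] [ 0.   64.17 -0.  ]
-1 [0. 1. 0.] [  -0.   -115.83   -0.  ]
```

```bash
python3 -m crank '[[[0,10.5,0,0,0,0,100],[0,10.5,0,0,0,0,100],[0,10.5,0,0,0,0,100],[0,10.5,0,0,0,0,100],[0,10.5,0,0,0,0,100]]]' 30
python3 -m crank '[[[0,10.5,0,0,0,0,100],[0,1.2,0,0,0,0,100],[0,0,0,0,0,0.05,100],[0,0,0,0,0,0.05,100],[0,0,0,0,0,0.05,100]]]' 30
python3 st.py
```

```text
time: 1.82
position: [0.2723, 0.5626, 0.1998]
tool_rot: [-0.547, 0.448, -0.448, 0.547]
ft_force: [0.5, -0.3, -0.1]
grip_width: 0.087
time: 2.45
position: [0.4236, 0.5626, 0.1999]
tool_rot: [-0.501, 0.499, -0.499, 0.501]
ft_force: [0.3, -0.1, 0.0]
grip_width: 0.0872
t 2.45 pos [0.4236 0.5626 0.1999] w 0.0872 q6 0.76 F [ 0.3 -0.1  0. ]
[[ 0.003  0.     1.   ]
 [-1.     0.     0.003]
 [-0.    -1.     0.   ]]
1 [ 0. -1.  0.] [-0.    0.16 -0.02]
-1 [0. 1. 0.] [-3.0000e-02 -1.7984e+02  1.0000e-02]
```

```bash
R='x'; python3 -m crank '[[[0,0,0,0.045,0,0.0078,100],[0,0,0,0.045,0,0.0078,100],[0,0,0,0.045,0,0.0078,100],[0,0,0,0.045,0,0.0078,100],[0,0,0,0.045,0,0.0078,100]]]' >/dev/null
python3 -m crank '[[[0,0,0,0.045,0,0.0078,100],[0,0,0,0.045,0,0.0078,100],[0,0,0,0.045,0,0.0078,100],[0,0,0,0.045,0,0.0078,100],[0,0,0,0.045,0,0.0078,100]]]' >/dev/null
python3 -m crank '[[[0,0,0,0.045,0,0.0078,100],[0,0,0,0.045,0,0.0078,100],[0,0,0,0.045,0,0.0078,100],[0,0,0,0.045,0,0.0078,100],[0,0,0,0.045,0,0.0078,100]]]'
```

```text
time: 4.32
position: [0.5392, -0.1141, 0.1999]
tool_rot: [-0.5, 0.499, -0.5, 0.501]
ft_force: [1.3, 0.3, -1.0]
grip_width: 0.0869
```

```bash
python3 -m crank '[[[0,0,0,-0.002,0.03,0.002,100],[0,0,0,0,0.03,0,100],[0,0,0,0,0.03,0,100],[0,0,0,0,0.02,0,100],[0,0,0,0,0.02,0,100]]]'
cat > look.py <<'E'
import sys,cv2
from rig import robot
from h import *
n,x,y,z=sys.argv[1],*map(float,sys.argv[2:5])
ims=[]
for nm in("top","scene"):
    c=robot.camera(nm);u,v=w2p(c,[[x,y,z]])[0].astype(int);h=65
    u=min(max(u,h),639-h);v=min(max(v,h),479-h)
    ims.append(cv2.resize(c["img"][v-h:v+h,u-h:u+h,::-1],(390,390),interpolation=cv2.INTER_CUBIC))
cv2.imwrite(f"pics/{n}.png",cv2.convertScaleAbs(np.hstack(ims),alpha=1.5))
E
python3 look.py a1 .54 -.112 .08
```

```text
time: 4.95
position: [0.5411, -0.1107, 0.069]
tool_rot: [-0.501, 0.499, -0.499, 0.501]
ft_force: [0.9, 0.4, -0.5]
grip_width: 0.0872
```

View pics/a1.png

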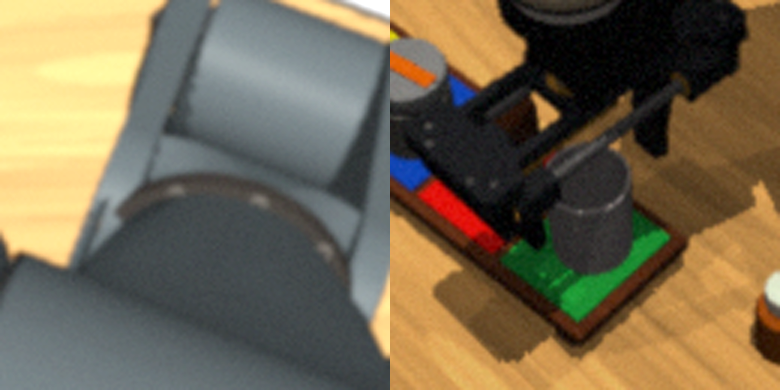

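```bash
python3 -m crank '[[[0,0,0,0,0,0,20],[0,0,0,0,0,0,20],[0,0,0,0,0,0,20],[0,0,0,0,0,0,20],[0,0,0,0,0,0,20]]]' 25
python3 -m crank '[[[0,0,0,0,0,0,20],[0,0,0,0,-0.01,0,20],[0,0,0,0,-0.03,0,20],[0,0,0,0,-0.03,0,20],[0,0,0,0,-0.03,0,20]]]' 25
python3 look.py a2 .54 -.112 .18
```

```text
time: 5.68
position: [0.5409, -0.1106, 0.0702]
tool_rot: [0.5, -0.5, 0.5, -0.5]
ft_force: [-1.5, 0.2, 2.8]
grip_width: 0.0519
time: 6.3
position: [0.5407, -0.1104, 0.1708]
tool_rot: [-0.5, 0.5, -0.5, 0.5]
ft_force: [0.6, 0.3, -1.0]
grip_width: 0.0517
```

View pics/a2.png

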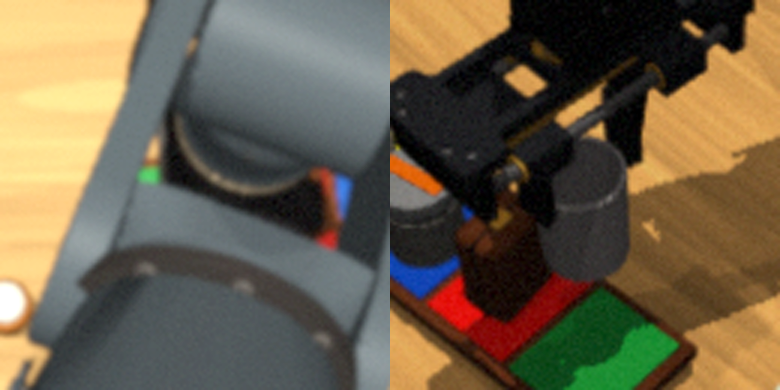

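```bash
python3 -m crank '[[[0,0,0,-0.046,0,0,20],[0,0,0,-0.046,0,0,20],[0,0,0,-0.046,0,-0.001,20],[0,0,0,-0.046,0,-0.001,20],[0,0,0,-0.047,0,-0.001,20]]]'
python3 -m crank '[[[0,0,0,0,0,0,20],[0,0,0,0,0,0,20],[0,0,0,0,0.03,0,20],[0,0,0,0,0.03,0,20],[0,0,0,0,0.03,0,20]]]'
python3 look.py a3 .538 .121 .06
```

```text
time: 7.02
position: [0.5372, 0.1218, 0.1685]
tool_rot: [-0.5, 0.501, -0.5, 0.499]
ft_force: [0.1, 1.3, -1.7]
grip_width: 0.0519
time: 7.65
position: [0.5383, 0.1186, 0.0787]
tool_rot: [0.499, -0.501, 0.501, -0.499]
ft_force: [0.7, 0.3, -1.0]
grip_width: 0.0523
```

View pics/a3.png

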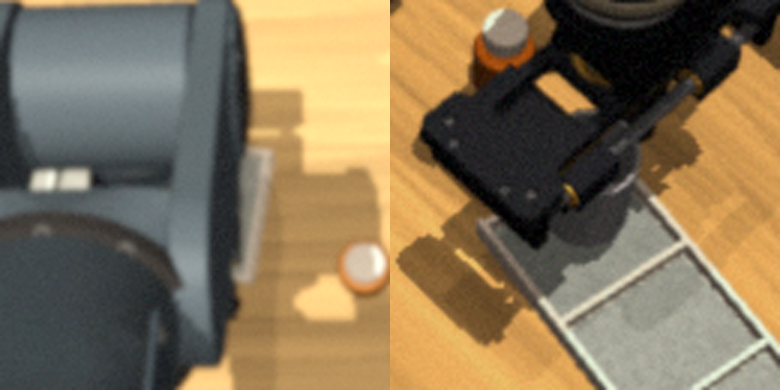

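```bash
python3 -m crank '[[[0,0,0,-0.002,0.02,0,20],[0,0,0,0,0.009,0,20],[0,0,0,0,0.003,0,20],[0,0,0,0,0.002,0,20],[0,0,0,0,0,0,20]]]'
python3 st.py | head -1
```

```text
time: 8.38
position: [0.5384, 0.1224, 0.0462]
tool_rot: [0.5, -0.5, 0.5, -0.5]
ft_force: [-0.7, 0.5, -1.3]
grip_width: 0.0525
t 8.38 pos [0.5384 0.1224 0.0462] w 0.0525 q6 0.02 F [-0.7  0.5 -1.3]
```

```bash
python3 -m crank '[[[0,0,0,0,0.001,0,20],[0,0,0,0,0.001,0,20],[0,0,0,0,0.001,0,20],[0,0,0,0,0,0,20],[0,0,0,0,0,0,20]]]'
python3 st.py | head -1
```

```text
time: 9.0
position: [0.5381, 0.1225, 0.0432]
tool_rot: [0.5, -0.5, 0.5, -0.5]
ft_force: [-0.5, -0.3, 4.4]
grip_width: 0.0525
t 9.0 pos [0.5381 0.1225 0.0432] w 0.0525 q6 0.02 F [-0.5 -0.3  4.4]
```

```bash
python3 -m crank '[[[0,0,0,0,0,0,80],[0,0,0,0,0,0,100],[0,0,0,0,0,0,100],[0,0,0,0,-0.02,0,100],[0,0,0,0,-0.03,0,100]]]'
python3 -m crank '[[[0,0,0,0.01,-0.03,0,100],[0,0,0,0.045,-0.03,0.003,100],[0,0,0,0.045,-0.02,0.003,100],[0,0,0,0.045,0,0.003,100],[0,0,0,0.045,0,0.003,100]]]'
python3 look.py a4 .538 .121 .04;python3 st.py | head -1
```

```text
time: 9.62
position: [0.5371, 0.1223, 0.0922]
tool_rot: [-0.501, 0.501, -0.499, 0.499]
ft_force: [0.9, 0.7, 0.4]
grip_width: 0.0857
time: 10.25
position: [0.5502, -0.069, 0.1732]
tool_rot: [0.5, -0.5, 0.5, -0.5]
ft_force: [1.0, 0.0, 0.3]
grip_width: 0.087
t 10.35 pos [ 0.5511 -0.0721  0.1729] w 0.0871 q6 -0.32 F [ 0.5  0.1 -1.2]
```

View pics/a4.png

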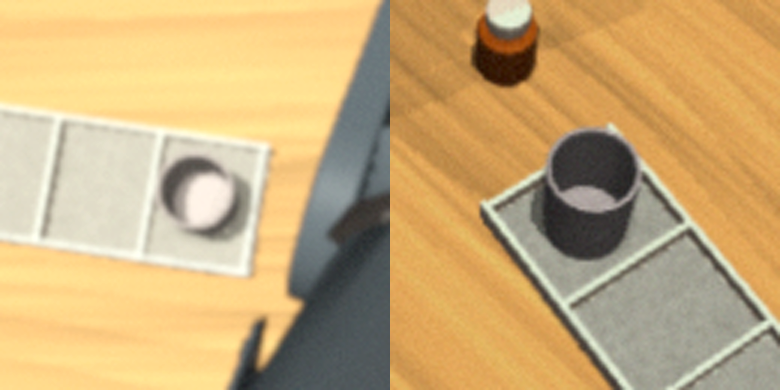

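```bash
python3 -m crank '[[[0,0,0,0.04,0,0,100],[0,0,0,0.04,0,0,100],[0,0,0,0.0375,0,0,100],[0,-4.5,0,0,0,0,100],[0,0,0,0,0,0,100]]]'
python3 look.py a5 .552 -.19 .08;python3 st.py | head -1
```

```text
time: 10.98
position: [0.5496, -0.1847, 0.1723]
tool_rot: [-0.519, 0.481, -0.48, 0.519]
ft_force: [0.6, 0.8, 0.2]
grip_width: 0.0871
t 11.07 pos [ 0.5497 -0.1841  0.1725] w 0.0869 q6 -0.59 F [-0.6 -0.2  0.5]
```

View pics/a5.png

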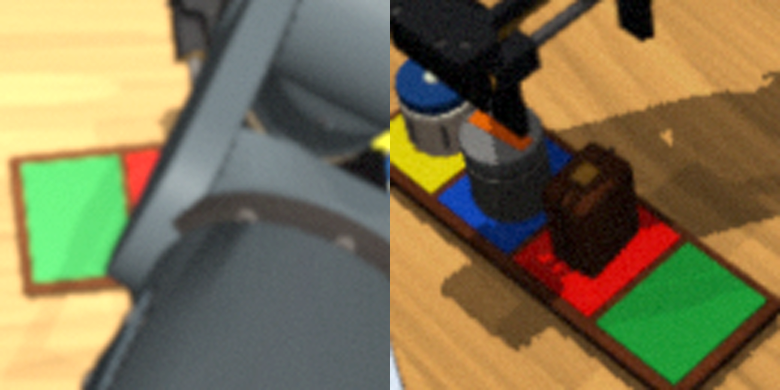

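```bash
python3 -m crank '[[[0,0,0,0.0055,0.01,0.002,100],[0,0,0,0,0.03,0,100],[0,0,0,0,0.03,0,100],[0,0,0,0,0.02,0,100],[0,0,0,0,0.01,0,100]]]'
python3 look.py a6 .552 -.19 .08;python3 st.py | head -1
```

```text
time: 11.7
position: [0.5516, -0.1897, 0.071]
tool_rot: [0.519, -0.481, 0.479, -0.519]
ft_force: [-0.4, -0.2, 0.4]
grip_width: 0.087
t 11.8 pos [ 0.5517 -0.1899  0.0715] w 0.0868 q6 -0.6 F [-0.1  0.2  1. ]
```

View pics/a6.png

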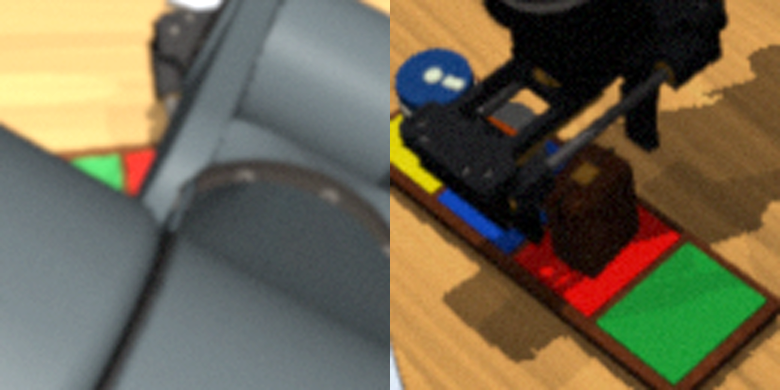

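```bash
python3 -m crank '[[[0,0,0,0,0,0,20],[0,0,0,0,0,0,20],[0,0,0,0,0,0,20],[0,0,0,0,0,0,20],[0,0,0,0,0,0,20]]]' 25
python3 -m crank '[[[0,0,0,0,0,0,20],[0,0,0,0,-0.01,0,20],[0,0,0,0,-0.03,0,20],[0,0,0,0,-0.03,0,20],[0,0,0,0,-0.03,0,20]]]' 25
python3 look.py a7 .55 -.19 .15;python3 st.py | head -1
```

```text
time: 12.42
position: [0.5523, -0.1905, 0.0731]
tool_rot: [0.519, -0.48, 0.48, -0.519]
ft_force: [-0.8, -0.8, 2.4]
grip_width: 0.0527
time: 13.05
position: [0.5522, -0.1902, 0.1738]
tool_rot: [-0.519, 0.48, -0.48, 0.519]
ft_force: [-0.4, 0.5, -0.2]
grip_width: 0.0528
t 13.15 pos [ 0.5547 -0.1916  0.1764] w 0.0529 q6 -0.6 F [-0.  -0.6 -0.9]
```

View pics/a7.png

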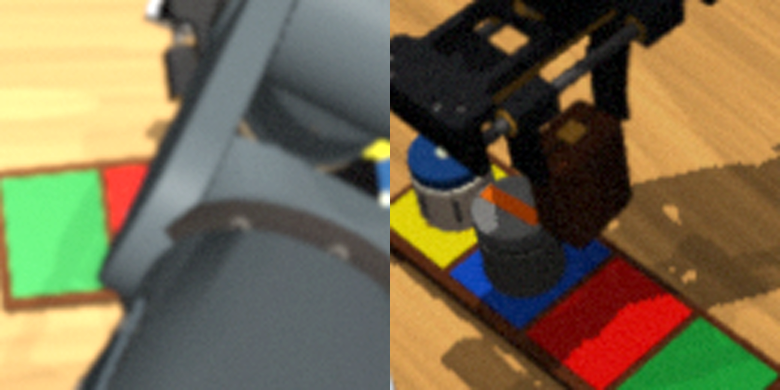

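```bash
python3 -m crank '[[[0,4.5,0,0,0,0,20],[0,0,0,-0.04,0,0,20],[0,0,0,-0.05,0,0,20],[0,0,0,-0.05,0,0,20],[0,0,0,-0.05,0,0,20]]]'
python3 -m crank '[[[0,0,0,-0.05,0,0,20],[0,0,0,-0.05,0,0,20],[0,0,0,-0.05,0,0,20],[0,0,0,-0.046,0,0,20],[0,0,0,0,0,0,20]]]'
python3 look.py a8 .551 .195 .1;python3 st.py | head -1
```

```text
time: 13.78
position: [0.5516, 0.0012, 0.1716]
tool_rot: [-0.5, 0.501, -0.5, 0.499]
ft_force: [0.5, -0.8, -0.4]
grip_width: 0.0528
time: 14.4
position: [0.5513, 0.1986, 0.1715]
tool_rot: [0.501, -0.499, 0.498, -0.501]
ft_force: [0.4, -0.5, -1.0]
grip_width: 0.0531
t 14.5 pos [0.5516 0.1956 0.1716] w 0.0529 q6 0.15 F [-0.2  0.4 -1.2]
```

View pics/a8.png

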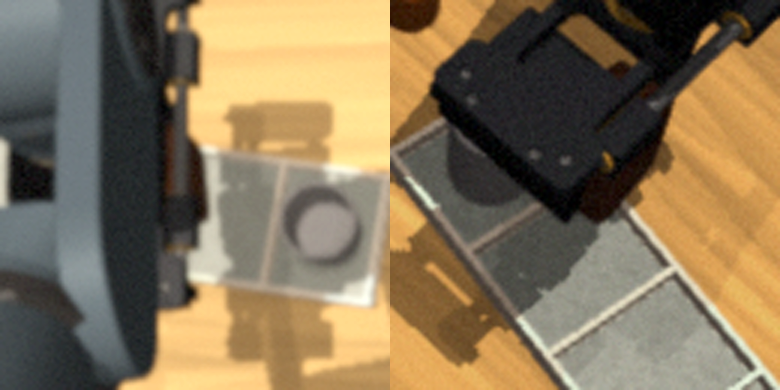

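```bash
python3 -m crank '[[[0,0,0,0,0.03,0,20],[0,0,0,0,0.03,0,20],[0,0,0,0,0.03,0,20],[0,0,0,0,0.02,0,20],[0,0,0,0,0.01,0,20]]]'
python3 -m crank '[[[0,0,0,0,0.002,0,20],[0,0,0,0,0.001,0,20],[0,0,0,0,0.001,0,20],[0,0,0,0,0,0,20],[0,0,0,0,0,0,20]]]'
```

```text
time: 15.12
position: [0.5518, 0.1938, 0.0512]
tool_rot: [-0.5, 0.501, -0.5, 0.498]
ft_force: [0.4, 0.3, -1.1]
grip_width: 0.0531
time: 15.75
position: [0.5527, 0.1957, 0.0491]
tool_rot: [0.5, -0.5, 0.5, -0.5]
ft_force: [0.1, 0.1, -1.0]
grip_width: 0.0531
```

```bash
python3 -m crank '[[[0,0,0,0,0.001,0,20],[0,0,0,0,0.001,0,20],[0,0,0,0,0.001,0,20],[0,0,0,0,0,0,20],[0,0,0,0,0,0,20]]]'
```

```text
time: 16.38
position: [0.5525, 0.1956, 0.0461]
tool_rot: [0.5, -0.5, 0.5, -0.5]
ft_force: [-2.0, -0.9, 4.1]
grip_width: 0.0531
```

Contact (4 N). Release and go back towards the pot.

```bash
python3 -m crank '[[[0,0,0,0,0,0,80],[0,0,0,0,0,0,100],[0,0,0,0,0,0,100],[0,0,0,0,-0.02,0,100],[0,0,0,0,-0.03,0,100]]]'
python3 -m crank '[[[0,0,0,0,-0.03,0,100],[0,0,0,0,-0.04,0,100],[0,0,0,0.05,-0.01,0.002,100],[0,0,0,0.05,0,0.002,100],[0,0,0,0.05,0,0.002,100]]]'
python3 -m crank '[[[0,0,0,0.05,0,0.001,100],[0,0,0,0.05,0,0.002,100],[0,0,0,0.05,0,0.002,100],[0,0,0,0.05,0,0,100],[0,0,0,0.05,0,0,100]]]'
python3 look.py a9 .551 .195 .04;python3 st.py | head -1
```

```text
time: 17.0
position: [0.5516, 0.1954, 0.0951]
tool_rot: [-0.501, 0.501, -0.5, 0.499]
ft_force: [-0.7, -1.1, 0.5]
grip_width: 0.0855
time: 17.62
position: [0.5586, 0.0443, 0.1761]
tool_rot: [-0.5, 0.5, -0.5, 0.5]
ft_force: [0.7, -0.8, -0.3]
grip_width: 0.0874
time: 18.25
position: [0.5632, -0.2061, 0.1756]
tool_rot: [0.5, -0.5, 0.5, -0.5]
ft_force: [0.4, 0.5, 0.9]
grip_width: 0.0869
t 18.35 pos [ 0.564  -0.2103  0.1757] w 0.0871 q6 -0.53 F [ 0.9 -0.   0.2]
```

View pics/a9.png

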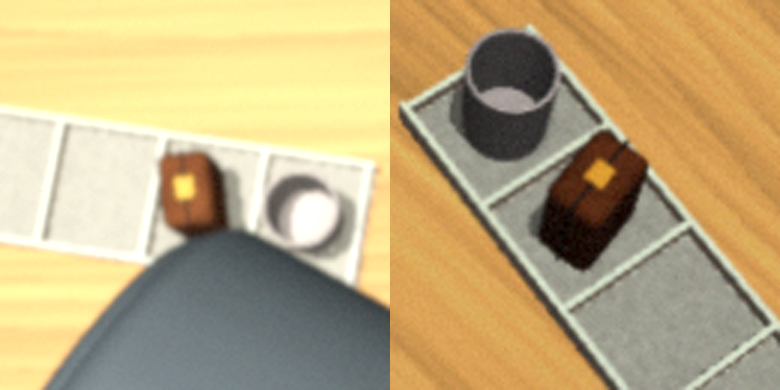

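```bash
python3 -m crank '[[[0,0,0,0.049,0,0.0,100],[0,0,0,0,0,0,100],[0,0,0,0,0.02,0,100],[0,0,0,0,0.03,0,100],[0,0,0,0,0.0,0,100]]]'
python3 look.py b1 .564 -.26 .08;python3 st.py | head -1
```

```text
time: 18.98
position: [0.5613, -0.2508, 0.1234]
tool_rot: [-0.5, 0.502, -0.497, 0.5]
ft_force: [0.4, -0.4, -0.2]
grip_width: 0.0869
t 19.07 pos [ 0.5635 -0.2525  0.1261] w 0.0872 q6 -0.6 F [ 0.1  0.2 -0.2]
```

View pics/b1.png

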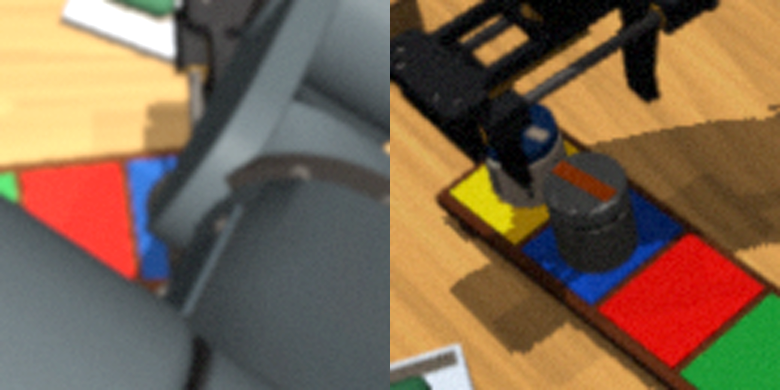

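```bash
python3 -m crank '[[[0,0,0,0.0065,0.002,0.0,100],[0,0,0,0,0.02,0,100],[0,0,0,0,0.02,0,100],[0,0,0,0,0.015,0,100],[0,0,0,0,0.0,0,100]]]'
python3 st.py | head -1
python3 st.py | head -1
```

```text
time: 19.7
position: [0.5628, -0.2598, 0.0681]
tool_rot: [-0.5, 0.501, -0.5, 0.5]
ft_force: [0.7, -0.2, 0.6]
grip_width: 0.0872
t 19.7 pos [ 0.5628 -0.2598  0.0681] w 0.0872 q6 -0.61 F [ 0.7 -0.2  0.6]
t 19.7 pos [ 0.5628 -0.2598  0.0681] w 0.0872 q6 -0.61 F [ 0.7 -0.2  0.6]
```

```bash
python3 -m crank '[[[0,0,0,0,0,0,20],[0,0,0,0,0,0,20],[0,0,0,0,0,0,20],[0,0,0,0,0,0,20],[0,0,0,0,0,0,20]]]' 25
python3 -m crank '[[[0,0,0,0,0,0,20],[0,0,0,0,-0.01,0,20],[0,0,0,0,-0.03,0,20],[0,0,0,0,-0.03,0,20],[0,0,0,0,-0.03,0,20]]]' 25
python3 look.py b2 .56 -.26 .15;python3 st.py | head -1
```

```text
time: 20.32
position: [0.5633, -0.26, 0.069]
tool_rot: [0.5, -0.5, 0.5, -0.5]
ft_force: [-0.8, -0.5, 2.3]
grip_width: 0.0526
time: 20.95
position: [0.5632, -0.2598, 0.17]
tool_rot: [-0.5, 0.5, -0.5, 0.5]
ft_force: [0.7, -0.6, -0.8]
grip_width: 0.0526
t 21.05 pos [ 0.5656 -0.2614  0.1728] w 0.0525 q6 -0.61 F [ 1.  -0.6 -0.9]
```

View pics/b2.png

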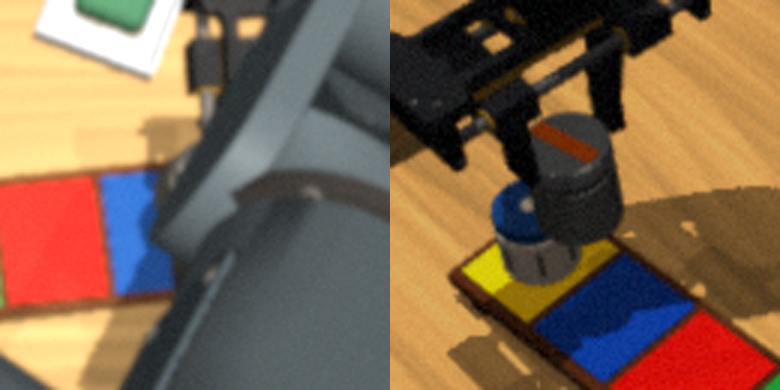

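```bash
python3 -m crank '[[[0,0,0,-0.03,0,0,20],[0,0,0,-0.05,0,0,20],[0,0,0,-0.05,0,0,20],[0,0,0,-0.05,0,0,20],[0,0,0,-0.05,0,0,20]]]'
python3 -m crank '[[[0,0,0,-0.05,0,0,20],[0,0,0,-0.05,0,0,20],[0,0,0,-0.05,0,0,20],[0,0,0,-0.05,0,0,20],[0,0,0,-0.05,0,0,20]]]'
python3 -m crank '[[[0,0,0,-0.05,0,0,20],[0,0,0,0,0,0,20],[0,0,0,0,0.02,0,20],[0,0,0,0,0.01,0,20],[0,0,0,0,0,0,20]]]'
python3 look.py b3 .5635 .269 .08;python3 st.py | head -1
```

```text
time: 21.68
position: [0.5625, -0.0282, 0.1677]
tool_rot: [-0.5, 0.501, -0.5, 0.5]
ft_force: [1.0, -0.4, -0.4]
grip_width: 0.0525
time: 22.3
position: [0.5626, 0.2216, 0.1675]
tool_rot: [-0.5, 0.5, -0.5, 0.499]
ft_force: [0.6, 0.3, -1.1]
grip_width: 0.0523
time: 22.92
position: [0.5626, 0.269, 0.1373]
tool_rot: [-0.501, 0.501, -0.5, 0.499]
ft_force: [0.5, -0.3, -0.9]
grip_width: 0.0522
t 23.02 pos [0.5638 0.2695 0.1388] w 0.052 q6 0.27 F [ 0.4  0.2 -0.6]
```

View pics/b3.png

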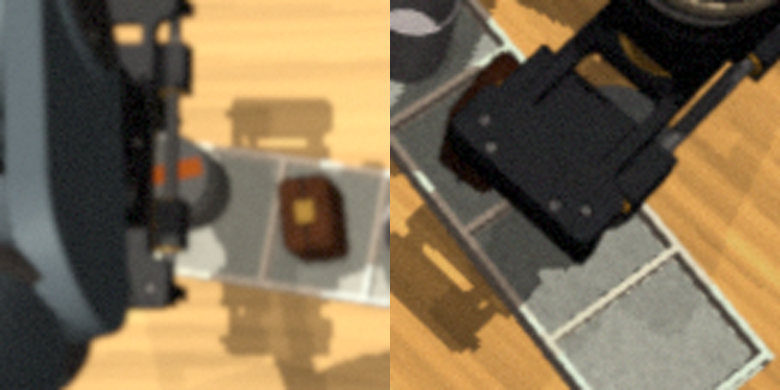

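```bash
python3 -m crank '[[[0,0,0,0,0.03,0,20],[0,0,0,0,0.03,0,20],[0,0,0,0,0.02,0,20],[0,0,0,0,0.01,0,20],[0,0,0,0,0,0,20]]]'
python3 -m crank '[[[0,0,0,0,0.001,0,20],[0,0,0,0,0.001,0,20],[0,0,0,0,0.001,0,20],[0,0,0,0,0,0,20],[0,0,0,0,0,0,20]]]'
```

```text
time: 23.65
position: [0.5637, 0.2699, 0.0487]
tool_rot: [-0.5, 0.5, -0.5, 0.5]
ft_force: [-0.3, -0.0, -1.0]
grip_width: 0.0525
time: 24.28
position: [0.5635, 0.2701, 0.0458]
tool_rot: [0.5, -0.5, 0.5, -0.5]
ft_force: [0.5, -0.7, -0.6]
grip_width: 0.0531
```

```bash
python3 -m crank '[[[0,0,0,0,0.001,0,20],[0,0,0,0,0.001,0,20],[0,0,0,0,0.001,0,20],[0,0,0,0,0,0,20],[0,0,0,0,0,0,20]]]'
```

```text
time: 24.9
position: [0.5636, 0.2701, 0.0427]
tool_rot: [-0.5, 0.5, -0.5, 0.5]
ft_force: [-0.7, 0.7, -0.5]
grip_width: 0.0522
```

```bash
python3 -m crank '[[[0,0,0,0,0.001,0,20],[0,0,0,0,0,0,20],[0,0,0,0,0,0,20],[0,0,0,0,0,0,20],[0,0,0,0,0,0,20]]]'
```

```text
time: 25.52
position: [0.5637, 0.2702, 0.042]
tool_rot: [0.5, -0.5, 0.5, -0.5]
ft_force: [-0.8, 0.1, 3.0]
grip_width: 0.0526
```

```bash
python3 -m crank '[[[0,0,0,0,0,0,80],[0,0,0,0,0,0,100],[0,0,0,0,0,0,100],[0,0,0,0,-0.02,0,100],[0,0,0,0,-0.03,0,100]]]'
python3 -m crank '[[[0,0,0,0,-0.03,0,100],[0,0,0,0,-0.04,0,100],[0,0,0,0.05,-0.01,0,100],[0,0,0,0.05,0,0,100],[0,0,0,0.05,0,0,100]]]'
python3 look.py b4 .5635 .269 .04
python3 -m crank '[[[0,0,0,0.05,0,0,100],[0,0,0,0.05,0,0,100],[0,0,0,0.05,0,0,100],[0,0,0,0.05,0,0,100],[0,0,0,0.05,0,0,100]]]'
python3 -m crank '[[[0,0,0,0.05,0,0,100],[0,0,0,0.05,0,0,100],[0,0,0,0.05,0,0,100],[0,0,0,0.05,0,0,100],[0,0,0,0,0,0,100]]]'
python3 look.py b5 .5635 -.336 .06;python3 st.py | head -1
```

```text
time: 26.15
position: [0.5626, 0.2697, 0.091]
tool_rot: [0.501, -0.501, 0.5, -0.499]
ft_force: [1.1, 0.5, 0.3]
grip_width: 0.0856
time: 26.78
position: [0.5635, 0.1188, 0.1721]
tool_rot: [-0.5, 0.5, -0.5, 0.5]
ft_force: [-0.5, 1.2, -0.7]
grip_width: 0.0868
time: 27.5
position: [0.5636, -0.1307, 0.1717]
tool_rot: [-0.5, 0.5, -0.5, 0.5]
ft_force: [0.7, 0.4, -0.0]
grip_width: 0.0869
time: 28.12
position: [0.5637, -0.3336, 0.1715]
tool_rot: [0.499, -0.5, 0.502, -0.499]
ft_force: [0.4, 1.2, 0.9]
grip_width: 0.0867
t 28.23 pos [ 0.5631 -0.3293  0.1712] w 0.0864 q6 -0.7 F [-0.3 -0.1  0.3]
```

View pics/b4.png

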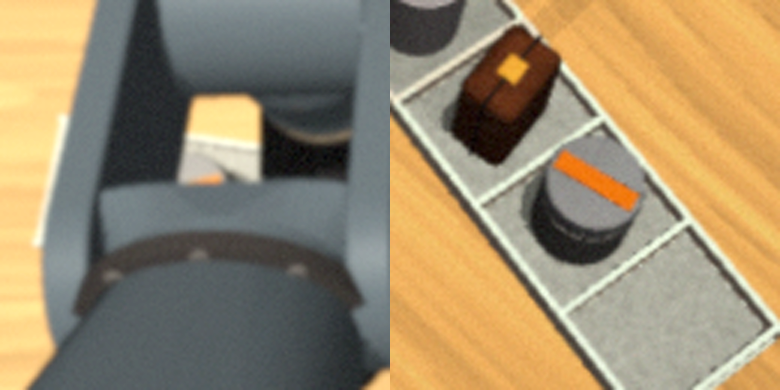

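View pics/b5.png

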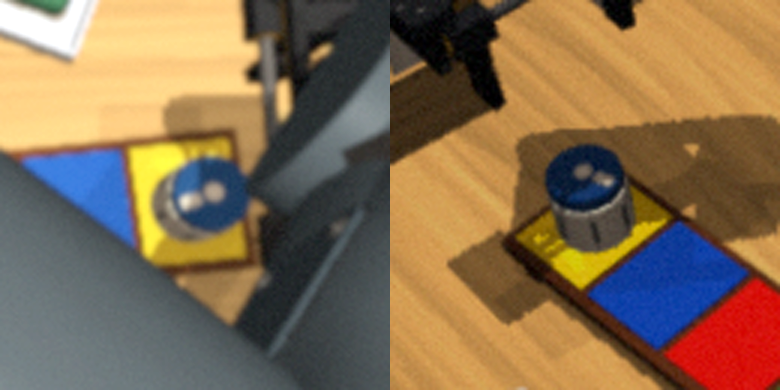

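```bash
python3 -m crank '[[[0,0,0,0.0065,0.01,0,100],[0,0,0,0,0.04,0,100],[0,0,0,0,0.03,0,100],[0,0,0,0,0.02,0,100],[0,0,0,0,0.01,0,100]]]'
python3 look.py b6 .5635 -.336 .06;python3 st.py | head -1
```

```text
time: 28.85
position: [0.5627, -0.3344, 0.0599]
tool_rot: [-0.5, 0.501, -0.499, 0.5]
ft_force: [-1.7, -1.1, -0.2]
grip_width: 0.0871
t 28.95 pos [ 0.5628 -0.335   0.0604] w 0.0871 q6 -0.71 F [-0.8  0.2 -0.2]
```

View pics/b6.png

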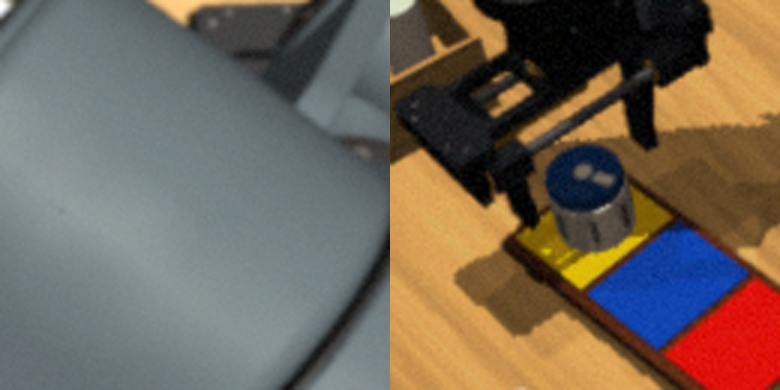

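```bash
python3 -m crank '[[[0,0,0,0,0,0,20],[0,0,0,0,0,0,20],[0,0,0,0,0,0,20],[0,0,0,0,0,0,20],[0,0,0,0,0,0,20]]]' 25
python3 -m crank '[[[0,0,0,0,0,0,20],[0,0,0,0,-0.01,0,20],[0,0,0,0,-0.03,0,20],[0,0,0,0,-0.03,0,20],[0,0,0,0,-0.03,0,20]]]' 25
python3 look.py b7 .56 -.336 .15;python3 st.py | head -1
```

```text
time: 29.58
position: [0.5635, -0.3368, 0.0627]
tool_rot: [0.5, -0.5, 0.501, -0.5]
ft_force: [-0.2, 0.4, 0.1]
grip_width: 0.0451
time: 30.2
position: [0.5632, -0.3362, 0.1627]
tool_rot: [-0.5, 0.5, -0.5, 0.5]
ft_force: [-0.2, 0.4, 0.5]
grip_width: 0.0175
t 30.3 pos [ 0.5655 -0.3381  0.1659] w 0.0174 q6 -0.71 F [-0.4 -0.1  1.3]
```

View pics/b7.png

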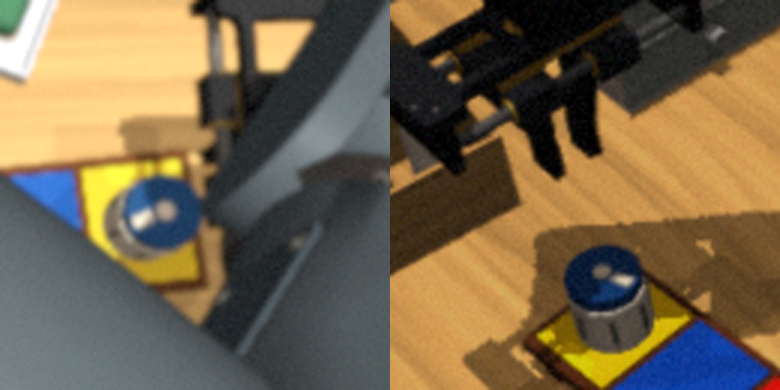

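Run:
```python
from rig import robot
from h import *
c=robot.camera("top"); s=robot.camera("scene")
r=[]
import pickle
c0,s0=pickle.load(open("shots0.pkl","rb"))
for cc in(c,c0,s,s0):
    im=plane(cc,.085,.51,.61,-.385,-.285,.25)
    im=cv2.convertScaleAbs(im,alpha=1.6)
    im=cv2.resize(im,(300,300))
    for k in range(0,300,30):
        cv2.line(im,(k,0),(k,300),(90,90,90),1);cv2.line(im,(0,k),(300,k),(90,90,90),1)
    r.append(im)
cv2.imwrite("pics/disp.png",np.vstack([np.hstack(r[:2]),np.hstack(r[2:])]))
for nm,cc in(("top",c),("scene",s),("top0",c0),("scene0",s0)):
    im=plane(cc,.085,.50,.62,-.39,-.28,.25);hsv=cv2.cvtColor(im,cv2.COLOR_BGR2HSV)
    m=((hsv[:,:,0]>95)&(hsv[:,:,0]<130)&(hsv[:,:,1]>110)).astype(np.uint8)
    m=cv2.morphologyEx(cv2.morphologyEx(m,cv2.MORPH_OPEN,np.ones((9,9))),cv2.MORPH_CLOSE,np.ones((9,9)))
    n,l,st,ce=cv2.connectedComponentsWithStats(m)
    for i in range(1,n):
        if st[i,4]>5000:
            cn=max(cv2.findContours((l==i).astype(np.uint8),0,1)[0],key=len)
            (u,v),rad=cv2.minEnclosingCircle(cn)
            e=cv2.fitEllipse(cn)
            print(nm,"circ x",.62-v*.00025,"y",-.28-u*.00025,"r",rad*.25,"ell",.62-e[0][1]*.00025,-.28-e[0][0]*.00025,np.array(e[1])*.25)
```

```text
top circ x 0.5639795227050781 y -0.33791602325439457 r 24.71286964416504 ell 0.5634554061889648 -0.3377007637023926 [43.64614868 45.24777603]
scene circ x 0.5662581253051757 y -0.3318325462341309 r 27.671520233154297 ell 0.5661099472045898 -0.33169012069702153 [48.88358307 55.11906052]
top0 circ x 0.5618888816833496 y -0.3376645050048828 r 24.54437255859375 ell 0.5616977958679199 -0.33754872894287113 [44.61779022 45.66735077]
scene0 circ x 0.5648861770629883 y -0.33201558685302734 r 27.91239356994629 ell 0.5645304374694824 -0.33184259414672856 [48.89815521 55.39611053]
```

View pics/disp.png

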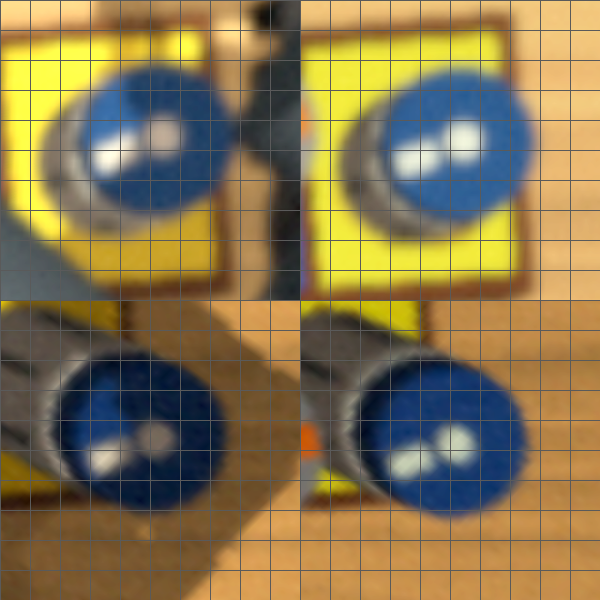

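Run:
```python
import pickle
from h import *
c0,s0=pickle.load(open("shots0.pkl","rb"))
P=[[.5628,-.335,.0604],[.5628+.0435,-.335,.0524],[.5628-.0435,-.335,.0524],[.563,-.336,.085],[.563,-.336,.033],[.59,-.336,.085],[.5635,-.336,.06]]
p=w2p(s0,P); u,v=p[-1].astype(int)
print(np.round((p-[u-65,v-65])*3+[390,0]))
im=cv2.imread("pics/b6.png")
for q in (p-[u-65,v-65])*3+[390,0]: cv2.circle(im,tuple(int(a) for a in q),3,(0,255,0),-1)
cv2.imwrite("pics/b6m.png",im[:,390:])
```

```text
[[589. 197.]
 [539. 240.]
 [642. 171.]
 [581. 171.]
 [595. 223.]
 [548. 193.]
 [587. 197.]]
```

View pics/b6m.png

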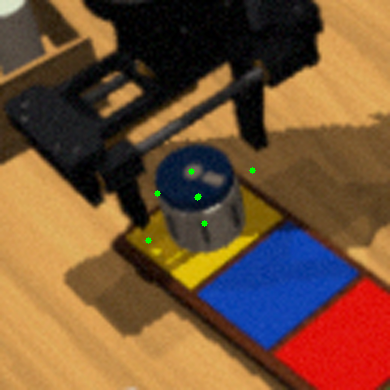

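Run:
```python
from h import *
from st import *
from rig import robot
o,r=st()
s=robot.camera("scene");c=robot.camera("top")
o,r=st();p0=np.array(o["position"])
P=[p0]+[p0+r@np.array([sx*.0095,.008,sg*.0087]) for sg in(1,-1) for sx in(1,-1)]+[p0+r@np.array([0,.008,sg*.0237]) for sg in(1,-1)]
P=np.array(P)
for nm,cc in(("s",s),):
    q=w2p(cc,P);u,v=q[0].astype(int);h=40
    im=cc["img"][v-h:v+h,u-h:u+h,::-1].copy();im=cv2.resize(im,(640,640),interpolation=cv2.INTER_CUBIC)[:600];im=cv2.convertScaleAbs(im,alpha=2)
    for a in (q-[u-h,v-h])*8:cv2.circle(im,tuple(int(t) for t in a),3,(0,255,0),-1)
    cv2.imwrite("pics/tip.png",im)
print(w2p(c,P)[0])
```

```text
t 30.4 pos [ 0.5633 -0.3364  0.1621] w 0.0172 q6 -0.71 F [-0.3  0.   0.7]
t 30.5 pos [ 0.5624 -0.3357  0.1604] w 0.0174 q6 -0.71 F [ 0.5 -0.5  0.4]
[508.88862601 231.46793826]
```

View pics/tip.png

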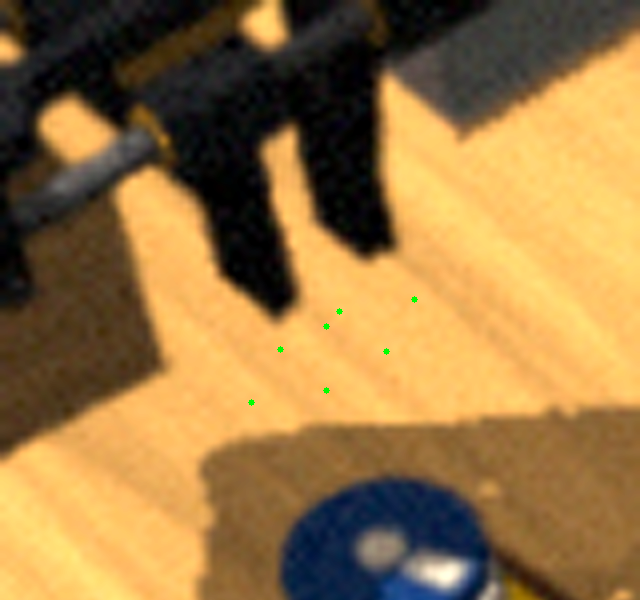

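Run:
```python
from h import *
import pickle
c0,s0=pickle.load(open("shots0.pkl","rb"))
D=[("a2 cup",[.5407,-.1104,.1715],[.54,-.112,.18],.0519,[(540,222),(625,165)]),
("a5",[.5497,-.1841,.1725],[.552,-.19,.08],.087,[(525,145),(640,38)]),
("a6",[.5517,-.1899,.0715],[.552,-.19,.08],.087,[(533,240),(645,148)]),
("b1",[.5635,-.2525,.1261],[.564,-.26,.08],.087,[(525,195),(655,98)]),
("b2",[.564,-.2605,.1715],[.56,-.26,.15],.0526,[(523,180),(605,130)]),
("b5",[.5631,-.3293,.1712],[.5635,-.336,.06],.087,[(498,105),(630,25)]),
("b6",[.5628,-.335,.0604],[.5635,-.336,.06],.087,[(533,226),(645,148)]),
("b7",[.5655,-.338,.164],[.56,-.336,.15],.0174,[(555,178),(598,155)])]
for n,t,l,w,obs in D:
    t=np.array(t);P=[t+[w/2+.004,0,-.008],t+[-w/2-.004,0,-.008]]
    u,v=w2p(s0,[l])[0].astype(int);u=min(max(u,65),574);v=min(max(v,65),414)
    q=(w2p(s0,P)-[u-65,v-65])*3+[390,0]
    d=(np.array(obs)-q)/3
    # equivalent mm shifts if pure z
    j=(w2p(s0,[t+[0,0,.01]])-w2p(s0,[t]))[0]
    print(n,np.round(d,1).tolist(),"px per 10mm z",np.round(j,1))
```

```text
a2 cup [[-2.4, -8.5], [-0.9, -8.2]] px per 10mm z [-0.4 -3.8]
a5 [[3.4, -2.9], [-0.6, -9.6]] px per 10mm z [-0.7 -3.9]
a6 [[1.0, -5.0], [-0.5, -7.8]] px per 10mm z [-0.6 -3.3]
b1 [[0.7, -3.0], [3.6, -8.0]] px per 10mm z [-0.8 -3.6]
b2 [[-4.3, -10.0], [-3.7, -9.1]] px per 10mm z [-0.9 -3.9]
b5 [[-1.4, -8.9], [1.4, -9.5]] px per 10mm z [-1.  -3.9]
b6 [[-0.2, -5.8], [-0.6, -6.6]] px per 10mm z [-0.9 -3.3]
b7 [[-1.7, -8.8], [1.6, -9.5]] px per 10mm z [-1.  -3.9]
```

```bash
python3 -m crank '[[[0,0,0,0,0,0.001,100],[0,0,0,0,0,0,100],[0,0,0,0,0,0,100],[0,0,0,0,0,0,100],[0,0,0,0,0,0,100]]]' 25
python3 -m crank '[[[0,0,0,0,0,0,100],[0,0,0,0,0,0,100],[0,0,0,0,0.03,0,100],[0,0,0,0,0.03,0,100],[0,0,0,0,0.02,0,100]]]' 25
```

```text
time: 31.12
position: [0.5642, -0.3364, 0.1617]
tool_rot: [-0.5, 0.5, -0.5, 0.5]
ft_force: [0.4, -0.7, -0.3]
grip_width: 0.0594
time: 31.75
position: [0.5637, -0.336, 0.0804]
tool_rot: [-0.5, 0.501, -0.5, 0.5]
ft_force: [0.7, -0.2, 0.4]
grip_width: 0.0871
```

```bash
python3 -m crank '[[[0,0,0,0,0.01,0,100],[0,0,0,0,0.01,0,100],[0,0,0,0,0.01,0,100],[0,0,0,0,0,0,80],[0,0,0,0,0,0,80]]]' 25
python3 - <<'E'
from rig import robot
from h import *
from st import st
s=robot.camera("scene");o,r=st()
u,v=w2p(s,[[.5635,-.336,.06]])[0].astype(int);h=50
im=cv2.resize(s["img"][v-h:v+h,u-h:u+h,::-1],(600,600),interpolation=cv2.INTER_CUBIC)
cv2.imwrite("pics/c1.png",cv2.convertScaleAbs(im,alpha=2.5))
E
```

```text
time: 32.38
position: [0.5645, -0.3366, 0.0522]
tool_rot: [0.5, -0.5, 0.5, -0.5]
ft_force: [0.6, -0.2, 0.0]
grip_width: 0.0747
t 32.42 pos [ 0.5646 -0.3367  0.0523] w 0.0726 q6 -0.71 F [-0.1 -1.4  0.8]
```

View pics/c1.png

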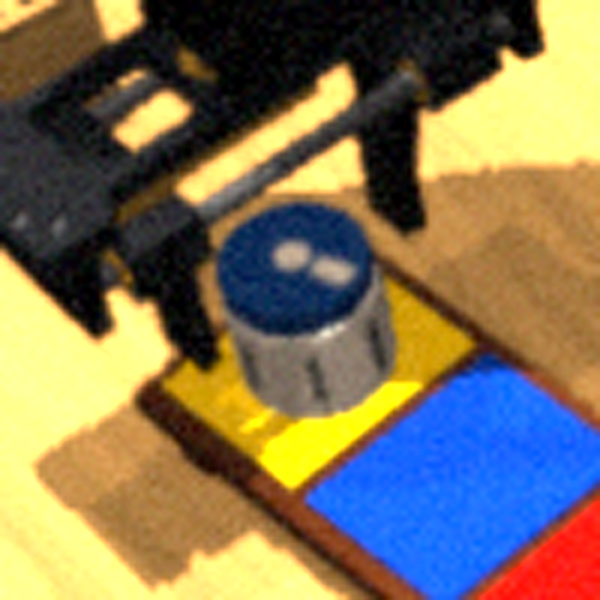

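```bash
python3 -m crank '[[[0,0,0,0,0,0,58],[0,0,0,0,0,0,58],[0,0,0,0,0,0,58],[0,0,0,0,0,0,58],[0,0,0,0,0,0,58]]]' 25
python3 - <<'E'
from rig import robot
from h import *
from st import st
s=robot.camera("scene");o,r=st()
u,v=w2p(s,[[.5635,-.336,.06]])[0].astype(int);h=50
im=cv2.resize(s["img"][v-h:v+h,u-h:u+h,::-1],(600,600),interpolation=cv2.INTER_CUBIC)
cv2.imwrite("pics/c2.png",cv2.convertScaleAbs(im,alpha=2.5))
E
```

```text
time: 33.05
position: [0.564, -0.3364, 0.0519]
tool_rot: [-0.5, 0.5, -0.5, 0.5]
ft_force: [-0.9, -0.6, 2.2]
grip_width: 0.051
t 33.1 pos [ 0.564  -0.3364  0.0519] w 0.0511 q6 -0.71 F [-1.8 -0.1  2.3]
```

View pics/c2.png

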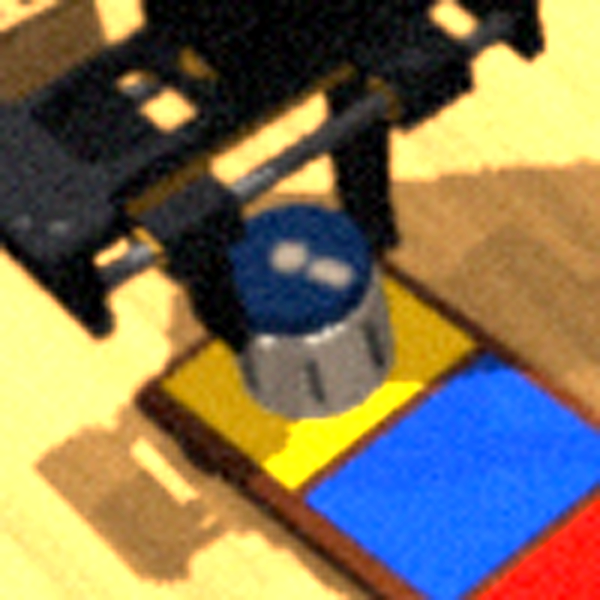

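```bash
python3 -m crank '[[[0,0,0,0,0,0,75],[0,0,0,0,0,0,75],[0,0,0,0,0.004,0,75],[0,0,0,0,0.004,0,75],[0,0,0,0,0.002,0,75]]]' 25
python3 -m crank '[[[0,0,0,0,0,0,20],[0,0,0,0,0,0,20],[0,0,0,0,0,0,20],[0,0,0,0,0,0,20],[0,0,0,0,0,0,20]]]' 25
python3 - <<'E'
from rig import robot
from h import *
from st import st
s=robot.camera("scene");o,r=st()
u,v=w2p(s,[[.5635,-.336,.06]])[0].astype(int);h=50
im=cv2.resize(s["img"][v-h:v+h,u-h:u+h,::-1],(600,600),interpolation=cv2.INTER_CUBIC)
cv2.imwrite("pics/c3.png",cv2.convertScaleAbs(im,alpha=2.5))
E
```

```text
time: 33.72
position: [0.564, -0.3362, 0.0411]
tool_rot: [-0.5, 0.5, -0.5, 0.5]
ft_force: [0.1, -0.1, -0.3]
grip_width: 0.0654
time: 34.35
position: [0.5642, -0.3364, 0.0418]
tool_rot: [0.5, -0.5, 0.5, -0.5]
ft_force: [0.1, 0.5, -0.8]
grip_width: 0.0533
t 34.4 pos [ 0.5642 -0.3364  0.0418] w 0.0529 q6 -0.71 F [-0.3 -0.4 -0.5]
```

View pics/c3.png

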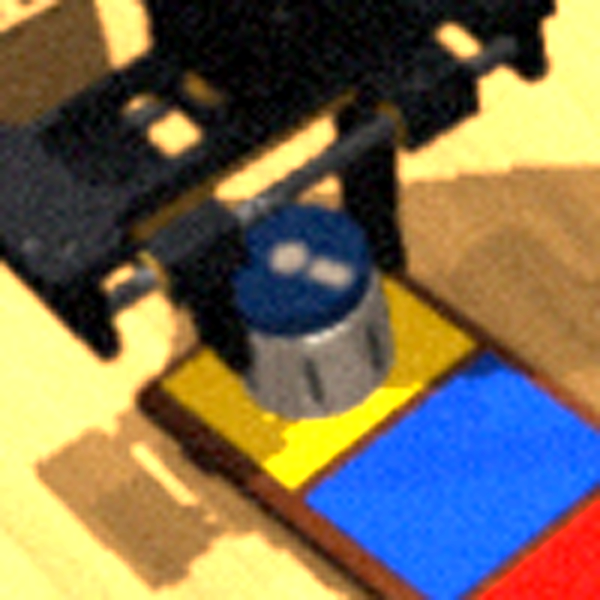

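```bash
python3 -m crank '[[[0,0,0,0,0,0,20],[0,0,0,0,-0.02,0,20],[0,0,0,0,-0.03,0,20],[0,0,0,0,-0.03,0,20],[0,0,0,0,-0.03,0,20]]]' 25
python3 look.py c4 .56 -.336 .15;python3 st.py | head -1
```

```text
time: 35.02
position: [0.5645, -0.3366, 0.1543]
tool_rot: [0.5, -0.5, 0.501, -0.5]
ft_force: [0.1, 0.4, -0.7]
grip_width: 0.0532
t 35.12 pos [ 0.5669 -0.3385  0.1573] w 0.0532 q6 -0.71 F [-0.1  0.  -0.2]
```

View pics/c4.png

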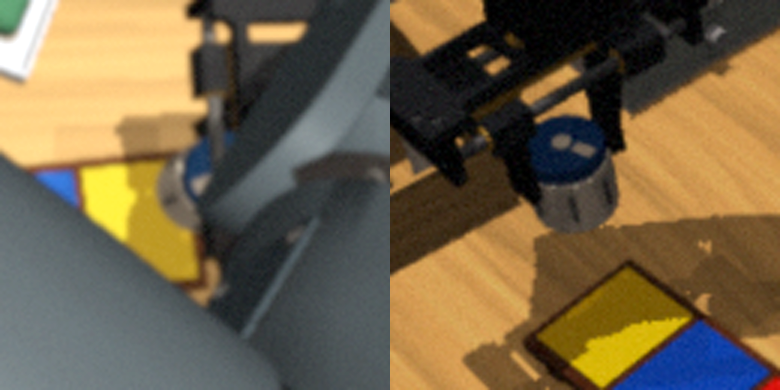

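```bash
python3 -m crank '[[[0,0,0,-0.03,0,0,20],[0,0,0,-0.05,0,0.001,20],[0,0,0,-0.05,0,0.001,20],[0,0,0,-0.05,0,0.001,20],[0,0,0,-0.05,0,0.001,20]]]'
python3 -m crank '[[[0,0,0,-0.05,0,0.001,20],[0,0,0,-0.05,0,0.001,20],[0,0,0,-0.05,0,0.001,20],[0,0,0,-0.05,0,0.001,20],[0,0,0,-0.05,0,0.001,20]]]'
python3 -m crank '[[[0,0,0,-0.05,0,0.001,20],[0,0,0,-0.05,0,0.001,20],[0,0,0,-0.05,0,0.001,20],[0,0,0,-0.049,0,0,20],[0,0,0,0,0,0,20]]]'
python3 look.py c5 .576 .343 .08;python3 st.py | head -1
```

```text
time: 35.75
position: [0.5679, -0.1048, 0.1515]
tool_rot: [-0.5, 0.5, -0.5, 0.5]
ft_force: [0.4, -0.8, -0.5]
grip_width: 0.0534
time: 36.38
position: [0.573, 0.1451, 0.1514]
tool_rot: [-0.5, 0.5, -0.5, 0.5]
ft_force: [0.7, -0.7, -1.1]
grip_width: 0.053
time: 37.0
position: [0.5756, 0.3462, 0.1512]
tool_rot: [-0.501, 0.499, -0.499, 0.501]
ft_force: [0.3, -0.8, -1.2]
grip_width: 0.0529
t 37.1 pos [0.5757 0.3426 0.151 ] w 0.0533 q6 0.37 F [-0.9 -0.4 -0.1]
```

View pics/c5.png

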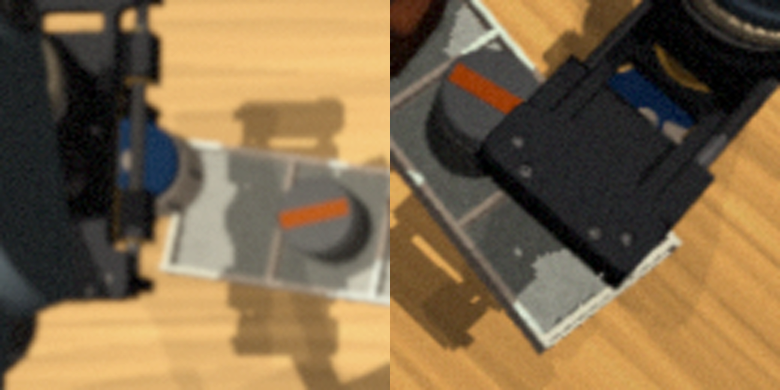

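```bash
python3 -m crank '[[[0,0,0,0,0.03,0,20],[0,0,0,0,0.03,0,20],[0,0,0,0,0.03,0,20],[0,0,0,0,0.025,0,20],[0,0,0,0,0.01,0,20]]]'
python3 -m crank '[[[0,0,0,0,0.002,0,20],[0,0,0,0,0.002,0,20],[0,0,0,0,0.001,0,20],[0,0,0,0,0,0,20],[0,0,0,0,0,0,20]]]'
```

```text
time: 37.72
position: [0.5755, 0.3403, 0.0249]
tool_rot: [-0.501, 0.501, -0.5, 0.498]
ft_force: [-0.7, -0.0, -0.8]
grip_width: 0.0532
time: 38.35
position: [0.5767, 0.3427, 0.0222]
tool_rot: [0.5, -0.5, 0.5, -0.5]
ft_force: [0.7, 0.3, -0.6]
grip_width: 0.0533
```

```bash
python3 -m crank '[[[0,0,0,0,0.002,0,20],[0,0,0,0,0.001,0,20],[0,0,0,0,0.001,0,20],[0,0,0,0,0.001,0,20],[0,0,0,0,0,0,20]]]'
python3 look.py c6 .576 .343 .03
```

```text
time: 38.98
position: [0.5765, 0.3425, 0.0166]
tool_rot: [-0.5, 0.5, -0.5, 0.5]
ft_force: [-0.6, 0.1, -0.9]
grip_width: 0.0534
```

View pics/c6.png

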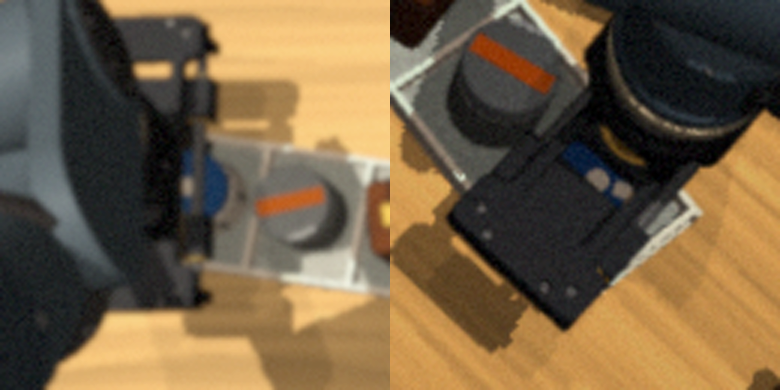

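```bash
python3 -m crank '[[[0,0,0,0,0.001,0,20],[0,0,0,0,0.001,0,20],[0,0,0,0,0,0,20],[0,0,0,0,0,0,20],[0,0,0,0,0,0,20]]]'
```

```text
time: 39.7
position: [0.5766, 0.3426, 0.0148]
tool_rot: [0.5, -0.5, 0.5, -0.5]
ft_force: [-0.1, 0.3, -0.8]
grip_width: 0.0531
```

```bash
python3 -m crank '[[[0,0,0,0,0.001,0,20],[0,0,0,0,0,0,20],[0,0,0,0,0,0,20],[0,0,0,0,0,0,20],[0,0,0,0,0,0,20]]]'
```

```text
time: 40.33
position: [0.5766, 0.3426, 0.0147]
tool_rot: [0.5, -0.5, 0.5, -0.5]
ft_force: [-1.2, -1.0, 5.8]
grip_width: 0.0532
```

```bash
python3 -m crank '[[[0,0,0,0,0,0,76],[0,0,0,0,0,0,76],[0,0,0,0,-0.005,0,76],[0,0,0,0,-0.02,0,76],[0,0,0,0,-0.03,0,76]]]'
python3 -m crank '[[[0,0,0,0,-0.04,0,76],[0,0,0,0,-0.04,0,76],[0,0,0,0,-0.04,0,100],[0,0,0,0,-0.02,-0.05,100],[0,0,0,0,0,-0.05,100]]]'
python3 -m crank '[[[0,0,0,-0.05,0,-0.05,100],[0,0,0,-0.05,0,-0.04,100],[0,0,0,-0.05,0,0,100],[0,0,0,-0.05,0,0,100],[0,0,0,-0.03,0,0,100]]]'
python3 - <<'E'
from rig import robot
from h import *
c=robot.camera("top");s=robot.camera("scene")
cv2.imwrite("pics/d_t.png",c["img"][:,:,::-1]);cv2.imwrite("pics/d_s.png",s["img"][:,:,::-1])
ims=[]
rows=[]
B={"cup":(.538,.121,.074),"case":(.551,.195,.078),"pot":(.5635,.269,.068),"disp":(.576,.343,.058)}
for n,(x,y,z) in B.items():
    r=[]
    for cc in(c,s):
        im=plane(cc,z,x-.05,x+.05,y-.05,y+.05,.5);im=cv2.convertScaleAbs(cv2.resize(im,(200,200)),alpha=1.5)
        cv2.drawMarker(im,(100,100),(0,255,0),0,10);r.append(im)
    rows.append(np.vstack(r))
cv2.imwrite("pics/d_tops.png",np.hstack(rows[::-1]))
for th in["pot_mid","cup_mid","dispenser_mid","case_mid","amber_mid"]:
    for cc,nm in((c,"t"),(s,"s")):print(th,nm,[(d["at"],round(d["conf"],2)) for d in robot.spot_in(cc,th)][:2])
E
python3 st.py|head -1
```

```text
time: 40.95
position: [0.5762, 0.3424, 0.0695]
tool_rot: [-0.5, 0.5, -0.5, 0.499]
ft_force: [-0.0, 0.7, 0.0]
grip_width: 0.0664
time: 41.58
position: [0.4774, 0.3433, 0.2125]
tool_rot: [-0.497, 0.5, -0.501, 0.502]
ft_force: [-1.1, 0.3, -1.3]
grip_width: 0.0846
time: 42.2
position: [0.393, 0.5683, 0.2106]
tool_rot: [-0.499, 0.5, -0.5, 0.501]
ft_force: [0.3, -0.9, 0.6]
grip_width: 0.0873
pot_mid t [([248.9, 201.4], 0.97)]
pot_mid s [([372.9, 426.2], 0.7)]
cup_mid t [([258.9, 266.6], 0.93)]
cup_mid s [([300.1, 371.5], 0.81), ([412.8, 450.9], 0.57)]
dispenser_mid t [([240.0, 167.1], 0.92)]
dispenser_mid s [([413.7, 452.7], 0.83), ([366.6, 408.8], 0.67)]
case_mid t [([253.5, 236.0], 0.87)]
case_mid s [([337.0, 399.8], 0.77)]
amber_mid t [([283.7, 325.2], 0.52)]
amber_mid s [([252.3, 340.3], 0.77)]
t 42.8 pos [0.3938 0.565  0.209 ] w 0.0873 q6 0.8 F [-0.6 -1.1  0.2]
```

View pics/d_tops.png

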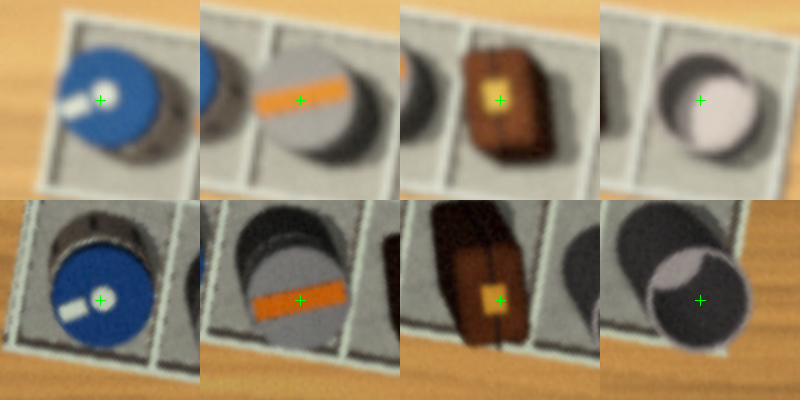

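View pics/d_t.png

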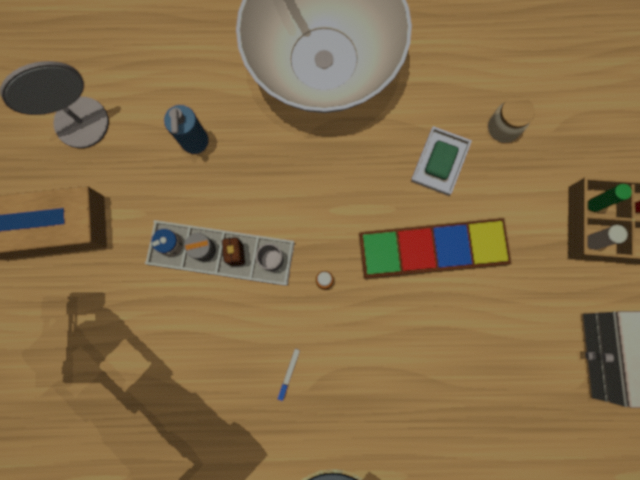

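View pics/d_s.png

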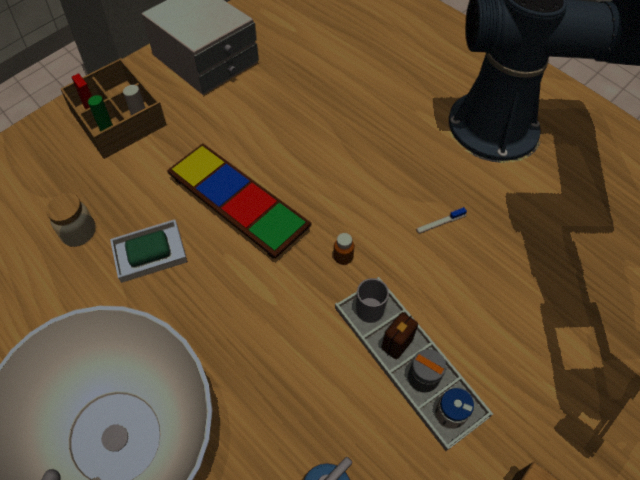

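Run:
```python
from rig import robot
print(robot.hand_in())
```

```text
the job is handed in; nothing more can be done
None
```

All four things are in the caddy, one to a bay. From the inner end outwards they are the cup, glasses case, pot and dispenser, so the left-to-right order is the reverse of the stand. I handed in at about 43 s of the 104 s allowed. The hand-in gives no verdict, so what follows rests on my own checks.

**Last checks:** In the last pictures from both cameras the pads are empty. Each thing's top lies within a few mm of its planned bay centre at the height expected for standing on the floor, which I take as upright and seated. The amber bottle stands where it was; its detections moved by about 1 to 3 pixels. The gripper is clear of everything.

**What failed or disagreed:**
- **Dispenser grasp:** The first grasp closed above the dispenser without gripping it and moved it about 2 mm at most. A second, lower try gripped only the dial, and the third, about 20 mm lower than the first, held.
- **Fingertip height:** In the scene pictures the fingertips sat roughly 20 mm higher than the stated tip distance implies. That would explain the miss, but I did not find the cause.
- **Camera agreement:** The two cameras disagreed by about 3 mm on the caddy's position, so I used the average.

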